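# Reverse and pump the ratchet press under the glass shelf

## Task

Clamp the loaf mould in the counter press: reach in under the glass shelf and tip the press's direction pawl (red knob) over to the other, left-hand side, then swing the black handle back and forth until the red pressing plate is hard down on the mould's lid and the handle goes stiff. Then let go, with the pawl left on the tightening side; do not bump the glass shelf or push the jar, the tape roll or the cup about.

Things in the scene. Friction and masses are not known exactly. Their poses are not given: they have to be found in the camera images.
- press: White counter press fixed to the table: base 200 x 250 x 15 mm, two posts 210 mm apart, crossbeam with its top at 150 mm; a closed grey mould stands in it. Origin on the screw's vertical axis at table height; x points to the back of the press (away from the operator), y to the operator's left, z up. All heights here are above the table.
- screw_axis (a point): Point on the press's vertical screw axis, 190 mm high. Round it a dark ratchet wheel, 114 mm across, 16 brass teeth 22.5 degrees apart standing on its top, tooth tops at 192 mm. Turned clockwise from above the screw lowers the plate 4 mm per radian; friction about 0.45 N m; it stays where it is left.
- handle_grip (a point): Middle of the black upright round grip post at the end of the ratchet handle: 26 mm in diameter, 72 mm tall (163 to 235 mm high). This point is at 203 mm, on the post's axis, 145 mm from the screw axis. The flat handle arm below it lies 153 to 163 mm high. The post may turn and slide in the fingers.
- handle (a joint): Level swing of the handle about the screw axis, rad: 0 points to the front of the press (-x), positive: grip moved to the operator's right, end stops at -0.8 and 0.8. With the pawl leaning left it drives the screw (plate down) as the grip moves left, 3 to 5 N at the grip, stiff once the plate is hard down, and clicks freely back, about 1 N. Up to 0.4 rad of swing before a tooth catches.
- pawl (a joint): Direction pawl on the handle: orange two-armed anchor with a stick and red knob, tipping sideways (square to the arm) about a level pin along the arm, 226 mm high. Rad: 0 upright, negative leaning right (raises plate), positive left (lowers plate), stops -0.87, 0.87. The knob's weight holds it; under 1 N tips it past upright, it then falls over. About 0.3 when its arm stands on a tooth.
- pawl_knob (a point): Centre of the pawl's red ball knob, 26 mm in diameter, 78 mm from the pawl's pin, on a stick 9 mm thick. It travels in the upright plane square to the handle arm, 48 mm out from the screw axis along the arm; 304 mm high when upright, about 277 mm when leaning fully. Nothing stands beside it.
- plate_face (a point): Centre of the underside of the red pressing plate (100 x 150 x 8 mm), which goes down as the screw turns. It starts 6 to 11 mm above the lid and stops against it.
- lid_top (a point): Centre of the top of the mould's dark lid, 84 mm high, straight below the plate; the plate's underside comes to rest on it.
- shelf_edge (a point): Middle of the lower front edge of the glass shelf: 430 mm high, 740 mm long along y, 8 mm thick, 100 mm deep from here to the back (its +x). It overhangs the pawl by about 30 mm, so a tool pointing straight down cannot get to the knob: come from the front, tilted about 40 degrees. Its posts stand 345 mm to either side, 70 mm further back.
- jar: Amber jar with steel lid, 80 mm in diameter, 115 mm tall, loose, origin at the centre of its underside. Leave alone.
- tape: Red roll of tape lying flat, 90 mm in diameter, 45 mm tall, loose, origin at the centre of its underside. Leave alone.
- cup: White cup, 80 mm across the rim, 95 mm tall, loose, origin at the centre of its underside. Leave alone.

How it is judged (in metres and radians):
On the way, in this order (a step that is already met when the one before it is completed fails the run):
1. the pawl has been tipped over to the left (tightening) side (value of joint pawl above 0.2 rad), for 0.2 s.
2. the plate is hard down on the lid (z of plate_face in the frame of lid_top below 0.0008 m), for 0.2 s.
At the end, for the whole second after the job is handed in: The plate's underside is within 0.8 mm of the lid's top and the pawl leans to the left (more than 0.2 rad) (z of plate_face in the frame of lid_top below 0.0008 m and value of joint pawl above 0.2 rad); the robot touches nothing.
It fails at once if the glass shelf is bumped (more than 12 N) (contact force between any of the arm, the fingers and shelf above 12 N).
It fails at once if the jar, tape roll or cup is pushed more than 30 mm or tipped over (distance of any of jar, tape, cup from where it was at the start of the episode above 0.03 m or angle between any of jar, tape, cup's own z axis and vertical above 0.6 rad).
It also fails if it takes over 72 s, if anything falls off the work surface, if the arm or the gripper's body presses on something with over 40 N, if the wrist force passes 120 N, or if a joint passes its speed limit or range.

## Robot

A 7-joint arm with a two-finger parallel gripper is mounted at the origin on the work surface. World frame = base frame: x ahead of the robot, y to its left, z up, the work surface at z = 0. Lengths are in m, angles in degrees, forces in N, time in s.
With the tool pointing down it reaches from about 0.4 to 0.75 m from the base axis. Payload 19.5 kg.
Tool frame: the origin (TCP) lies between the finger pads; the fingertips stand 11 mm ahead of it and the grasp point (between the pads) lies 8 mm behind it; z points along the fingers, y is the direction in which the jaws open and shut (so a half turn about z gives the same grasp; the last joint's range is limited). The gripper opens to 85 mm and grips with 20 to 120 N. Pads are 22 mm wide; open, the fingers measure 114 mm over their backs; the gripper's body (76 mm by 85 mm) begins 54 mm behind the grasp point. The pads swing forward as they close: fully open they stand 13 mm farther back than shut.
Start: joints at [-75.04, 40.479, -1.581, 85.061, 1.261, 54.483, -4.326], TCP at [0.171, 0.549, 0.242] pointing down, gripper open.
Joint ranges: [-155.06, 155.06], [-18.47, 123.98], [-90, 86.84], [0, 140.48], [-83.41, 263.41], [0, 116], [-161.91, 161.91]. Speed limits (degrees/s): [108.29, 108.29, 147.25, 147.25, 172.46, 172.46, 172.46].

## Interface

Orientations are given as a 3x3 rotation matrix whose columns are the frame's x, y, z axes.
In Python, from plant import bot gives the robot as it stands. The module is installed in compiled form; this text tells all that it offers.
- The arm moves only by the shell command python3 -m crank 'ROWS' [FORCE]. ROWS is JSON, a list of rows, each a list of 3 entries, a list of its own where there are three numbers: the turn, a rotation vector about the tool's x, y, z in degrees, then the shift along the tool's x, y, z in mm, then the opening, from -1 (shut) to 1 (fully open). A call has 1 to 5 rows; each row is the pose to reach, as a shift and turn from the pose measured when the call began, along the tool's axes at that moment; what a row does not reach only later rows make up. A row lasts 1/10 s, in which the tool goes at most 50 mm and 8.59 degrees, less where a joint would pass 70% of its speed; a pose out of reach is approached as far as the arm can. A call with a gripper value outside its range is refused whole. The fingers move at their own pace and stop on an object; FORCE is the grip in N (left out, the last holds). Time passes only in rows, so rows that repeat a pose let the fingers close. It gives the time, the measured TCP pose, the force and the opening at its end, in the units of the state.
- bot.sense(): the state, without advancing time (a new reading comes with each control period).
- bot.read_camera(name): name is "side" or "top" or "wrist"; returns a dict with "color" (400x640x3 uint8, red, green, blue), "depth" (400x640 float32, m along the optical axis (not along the pixel's ray), 0 where there is no reading), "fx", "fy", "cx", "cy" (pixels), "k1" (the pictures are not rectified: a ray, as slopes to the right and down, at radius r is drawn at 1 + k1 r^2 times it, then the intrinsics apply), "T" (4x4, takes a point from camera to world coordinates); the wrist camera has in their place "T_tool_cam" (4x4, takes a point from camera to tool coordinates, whose origin is the TCP and whose axes are the flange's). Camera axes: x right, y down, z forward; pixel columns grow to the right and rows downward; lengths in m; the calibration is good to about 2 mm. A picture is of the moment at which its call begins: read the wrist's pose just before it.
- bot.hand_in(): hands the job in, once; it reports no verdict.
The state is a dict: "time_s": time; "q": joint angles; "qd": joint speeds; "joint_torque": joint torques, N m; "ee_pos": TCP position; "orientation": TCP orientation; "ft_force": force on the tool from outside, world axes, zero at the start; "moment": the same for the moment, N m; "finger_gap": finger opening in m.
Only numpy, scipy, OpenCV 4.12 (cv2) and the standard library are available. Lean on these libraries where they do the work, as an engineer would, in place of code of your own. Each camera call takes 0.05 s, during which the arm holds its last target.

## Working session

There is one attempt and no reset: what is moved stays moved. The work goes in short steps, Python scripts to look and compute and a shell command to move; the robot and the scene stay as the last step left them, time stands still between calls to the robot, and variables do not carry over. Pictures are saved under pics/ and viewed, and the job is handed in when it is done.

```bash
mkdir -p pics; python3 - <<'E'
from plant import bot
import cv2,numpy as np
s=bot.sense(); print({k:np.round(v,3).tolist() for k,v in s.items()})
for n in("side","top","wrist"):
    c=bot.read_camera(n); cv2.imwrite(f"pics/{n}0.png",c["color"][:,:,::-1])
    print(n,c["fx"],c["fy"],c["cx"],c["cy"],c["k1"]); print(np.round(c.get("T",c.get("T_tool_cam")),3))
    np.savez(f"pics/{n}0.npz",**c)
E
```

```text
{'time_s': 0.0, 'q': [-75.042, 40.51, -1.581, 85.086, 1.26, 54.484, -4.326], 'qd': [0.059, -0.01, 0.024, -0.025, 0.026, 0.059, 0.037], 'joint_torque': [-0.0, -88.318, 1.235, -23.617, 0.017, 0.006, 0.0], 'ee_pos': [0.171, 0.549, 0.242], 'orientation': [[-0.955, 0.298, -0.0], [0.298, 0.955, -0.001], [-0.0, -0.001, -1.0]], 'ft_force': [-0.934, -0.415, 0.094], 'moment': [-0.033, 0.019, 0.021], 'finger_gap': 0.085}
side 413.345313387264 413.345313387264 322.9876248350316 191.39193796744658 -0.009098833145140735
[[ 0.781 -0.401  0.479  0.162]
 [-0.625 -0.519  0.584 -0.517]
 [ 0.014 -0.755 -0.656  0.895]
 [ 0.     0.     0.     1.   ]]
top 441.1386826880373 441.1386826880373 322.9257512317118 203.34764672433843 -0.013653424534009374
[[ 2.200e-02 -9.850e-01  1.700e-01  4.240e-01]
 [-1.000e+00 -2.200e-02  2.000e-03  5.500e-02]
 [ 1.000e-03 -1.700e-01 -9.850e-01  1.458e+00]
 [ 0.000e+00  0.000e+00  0.000e+00  1.000e+00]]
wrist 303.99818551806084 303.99818551806084 322.7753206686946 201.77789166835197 -0.026632239077625235
[[ 0.    -0.952 -0.306  0.078]
 [ 1.     0.     0.001 -0.   ]
 [-0.001 -0.306  0.952 -0.132]
 [ 0.     0.     0.     1.   ]]
```

View pics/side0.png

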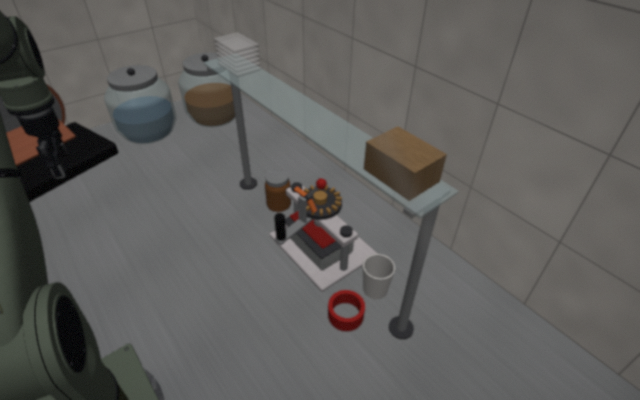

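View pics/top0.png

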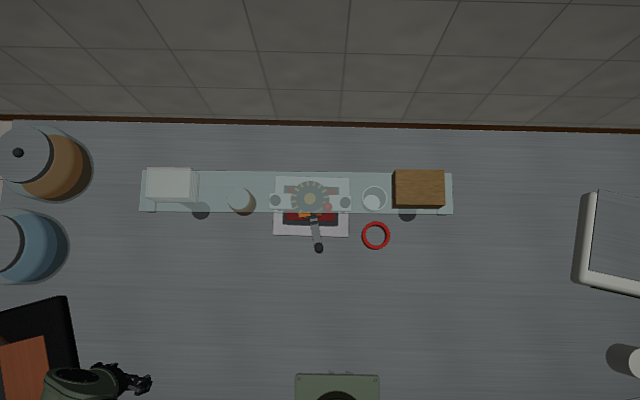

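View pics/wrist0.png

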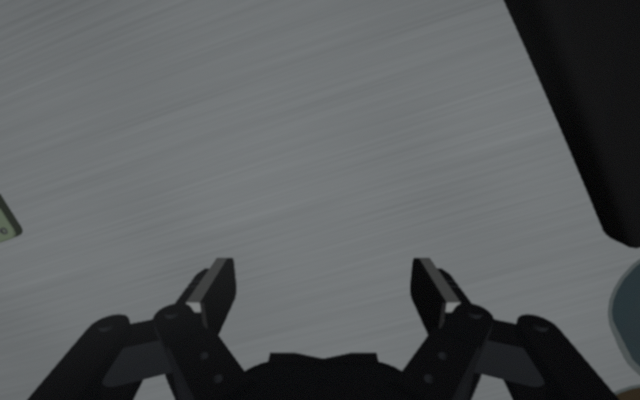

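The side view shows the press around (320,235), the knob at (322,183) and the grip at (280,226). In the top view the wheel is at (310,198), the grip at (318,247) and the knob at about (327,207), under the glass. I'll zoom in.

```bash
cat > h.py <<'E'
import numpy as np,cv2
def load(f): return dict(np.load(f))
def ray(c,u,v,T=None):
    T=c["T"] if T is None else T
    x=(u-c["cx"])/c["fx"]; y=(v-c["cy"])/c["fy"]
    a,b=x,y
    for _ in range(10):
        f=1+c["k1"]*(a*a+b*b); a,b=x/f,y/f
    d=T[:3,:3]@np.array([a,b,1.]); return T[:3,3],d
def onz(c,u,v,z,T=None):
    o,d=ray(c,u,v,T); return o+d*(z-o[2])/d[2]
def pt(c,u,v,T=None):
    o,d=ray(c,u,v,T); return o+d*c["depth"][int(v),int(u)]
def tri(r1,r2):
    A=np.c_[r1[1],-r2[1]]; s=np.linalg.lstsq(A,r2[0]-r1[0],rcond=None)[0]
    p=r1[0]+s[0]*r1[1];q=r2[0]+s[1]*r2[1]; return (p+q)/2,np.linalg.norm(p-q)
def proj(c,p,T=None):
    T=c["T"] if T is None else T
    q=T[:3,:3].T@(np.asarray(p)-T[:3,3]); a,b=q[0]/q[2],q[1]/q[2]; f=1+c["k1"]*(a*a+b*b)
    return np.array([a*f*c["fx"]+c["cx"],b*f*c["fy"]+c["cy"]])
E
python3 - <<'E'
from h import *
for n,(a,b,w,h) in dict(top=(225,160,180,105),side=(240,160,180,135)).items():
    c=load(f"pics/{n}0.npz"); im=c["color"][b:b+h,a:a+w,::-1]
    im=cv2.convertScaleAbs(im,alpha=1.5)
    cv2.imwrite(f"pics/{n}0z.png",cv2.resize(im,None,fx=4.4,fy=4.4,interpolation=cv2.INTER_CUBIC))
E
```

```text
(no output)
```

View pics/top0z.png

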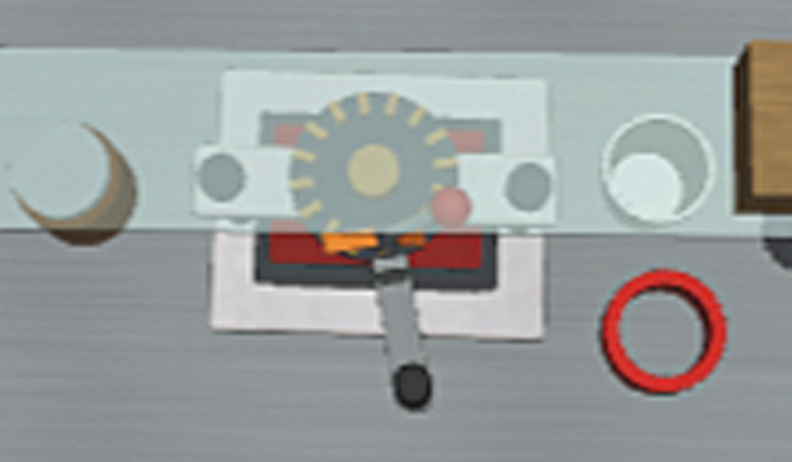

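View pics/side0z.png

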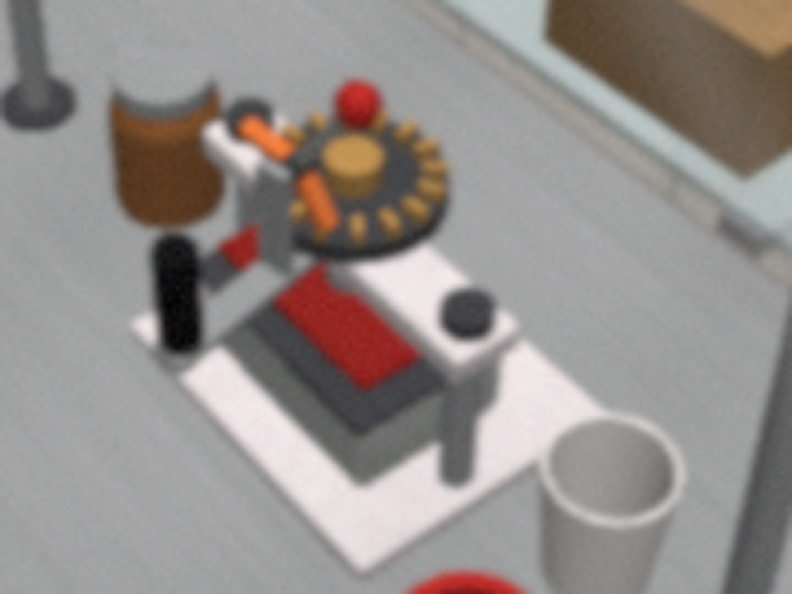

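```bash
python3 - <<'E'
from h import *
t=load("pics/top0.npz");s=load("pics/side0.npz")
T=lambda x,y:(225+x/4.4,160+y/4.4); S=lambda x,y:(240+x/4.4,160+y/4.4)
def blob(c,lo,hi,box):
    h=cv2.cvtColor(c["color"],cv2.COLOR_RGB2HSV); m=cv2.inRange(h,lo,hi)
    k=np.zeros_like(m);a,b,w,hh=box;k[b:b+hh,a:a+w]=m[b:b+hh,a:a+w]
    ys,xs=np.nonzero(k);return xs.mean(),ys.mean(),len(xs)
print("knob blob side",blob(s,(0,150,60),(6,255,255),(310,172,22,20)),blob(s,(170,150,60),(180,255,255),(310,172,22,20)))
print("knob top",blob(t,(0,60,60),(12,255,255),(319,200,16,14)))
for n,a,b in [("knob",T(450,206),S(358,104)),("hub",T(373,170),S(353,152)),("griptop",T(413,386),S(176,243)),("capL",T(221,177),S(249,113)),("capR",T(528,187),S(468,307))]:
    p,e=tri(ray(t,*a),ray(s,*b)); print(n,np.round(p,4),round(e,4))
print("grip z.235",onz(t,*T(413,386),.235),onz(s,*S(176,243),.235))
print("base corners z.015",[np.round(onz(t,*T(*p),.015),3) for p in [(213,329),(543,340),(547,80),(223,71)]])
print("shelf front edge z.438",[np.round(onz(t,*p,.438),3) for p in [(140,212),(300,213),(452,214)]], "back",[np.round(onz(t,*p,.438),3) for p in [(142,170.5),(450,173)]])
print("jar rim z.115",onz(t,*T(58,172),.115),"cup",onz(t,*T(657,168),.095),"tape",onz(t,*T(663,332),.045))
E
```

```text
knob blob side (np.float64(320.8767123287671), np.float64(183.4794520547945), 73) (np.float64(317.0), np.float64(186.0), 1)
knob top (np.float64(327.1951219512195), np.float64(207.6829268292683), 41)
knob [0.6171 0.0452 0.2895] 0.0022
hub [0.6547 0.0957 0.2008] 0.0024
griptop [0.512  0.0652 0.2362] 0.0048
capL [0.655  0.2002 0.1603] 0.0024
capR [ 0.6534 -0.0089  0.1591] 0.0036
grip z.235 [0.5099746  0.06630167 0.235     ] [0.51483818 0.0652643  0.235     ]
base corners z.015 [array([0.565, 0.218, 0.015]), array([ 0.562, -0.028,  0.015]), array([ 0.76 , -0.028,  0.015]), array([0.762, 0.219, 0.015])]
shelf front edge z.438 [array([0.57 , 0.485, 0.438]), array([0.576, 0.11 , 0.438]), array([ 0.581, -0.245,  0.438])] back [array([0.67 , 0.49 , 0.438]), array([ 0.68 , -0.243,  0.438])]
jar rim z.115 [0.66302442 0.32068228 0.115     ] cup [ 0.67900723 -0.10297257  0.095     ] tape [ 0.56672243 -0.11341609  0.045     ]
```

```bash
cat >> h.py <<'E'
from scipy.spatial.transform import Rotation as Ro
def Rt(tilt,yaw=0):
    s,c=np.sin(np.radians(tilt)),np.cos(np.radians(tilt))
    R=np.array([[-c,0,s],[0,1,0],[-s,0,-c]]); return Ro.from_euler('z',yaw,degrees=True).as_matrix()@R
def go(p,R):
    from plant import bot
    s=bot.sense(); R0=np.array(s["orientation"]); p0=np.array(s["ee_pos"])
    print("turn",np.round(Ro.from_matrix(R0.T@R).as_rotvec(degrees=True),1),"shift",np.round(R0.T@(np.array(p)-p0)*1000,0),"t",s["time_s"],"F",np.round(s["ft_force"],1),"pos",np.round(p0,3))
E
python3 -c "
from h import *
go([.42,.0,.40],Rt(50)); go([.40,.0,.40],Rt(0))"
```

```text
turn [ -7.6 -49.6 -16.2] shift [-401. -450. -158.] t 0.15 F [ 0.4 -0.3 -0.5] pos [0.171 0.549 0.242]
turn [ -0.1  -0.  -17.3] shift [-382. -456. -158.] t 0.15 F [ 0.4 -0.3 -0.5] pos [0.171 0.549 0.242]
```

```bash
python3 -m crank '[[[0,0,-17],[-100,-100,-158],-1],[[0,0,-17],[-200,-200,-158],-1],[[0,0,-17],[-382,-456,-158],-1],[[0,0,-17],[-382,-456,-158],-1],[[0,0,-17],[-382,-456,-158],-1]]' 20; python3 -c "
from h import *
go([.42,.0,.40],Rt(50))"
```

```text
time_s: 0.65
ee_pos: [0.263, 0.3406, 0.3298]
orientation: [[-1.0, 0.006, -0.0], [0.006, 1.0, -0.001], [0.0, -0.001, -1.0]]
ft_force: [2.2, 0.4, -0.2]
finger_gap: 0.0121
turn [ -0.2 -50.   -0.3] shift [-159. -340.  -70.] t 0.65 F [ 2.2  0.4 -0.2] pos [0.263 0.341 0.33 ]
```

```bash
python3 -m crank '[[[0,-50,0],[-159,-340,-70],-1],[[0,-50,0],[-159,-340,-70],-1],[[0,-50,0],[-159,-340,-70],-1],[[0,-50,0],[-159,-340,-70],-1],[[0,-50,0],[-159,-340,-70],-1]]' 20; python3 -c "
from h import *
go([.42,.0,.40],Rt(50))"
```

```text
time_s: 1.15
ee_pos: [0.3497, 0.1608, 0.3675]
orientation: [[-0.819, 0.021, 0.573], [0.011, 1.0, -0.02], [-0.574, -0.01, -0.819]]
ft_force: [1.6, -0.4, -0.2]
finger_gap: -0.0001
turn [ -1.2 -15.   -0.5] shift [ -78. -160.   17.] t 1.15 F [ 1.6 -0.4 -0.2] pos [0.35  0.161 0.368]
```

```bash
python3 -m crank '[[[-1,-15,0],[-78,-160,17],-1],[[-1,-15,0],[-78,-160,17],-1],[[-1,-15,0],[-78,-160,17],-1],[[-1,-15,0],[-78,-160,17],-1],[[-1,-15,0],[-78,-160,17],-1]]' 20; python3 - <<'E'
from h import *
from plant import bot
go([.525,.0,.366],Rt(50))
s=bot.sense(); print(s["q"])
c=bot.read_camera("wrist"); cv2.imwrite("pics/w1.png",c["color"][:,:,::-1])
c=bot.read_camera("side"); cv2.imwrite("pics/s1.png",c["color"][:,:,::-1])
E
```

```text
time_s: 1.65
ee_pos: [0.3791, 0.1126, 0.3761]
orientation: [[-0.748, 0.026, 0.664], [0.001, 0.999, -0.039], [-0.664, -0.029, -0.747]]
ft_force: [0.6, 0.7, -0.6]
finger_gap: -0.0001
turn [-2.2 -8.4  0.1] shift [-102. -108.  109.] t 1.65 F [ 0.6  0.7 -0.6] pos [0.379 0.113 0.376]
[-21.95714429   5.49724752 -23.50628752 138.17908856  80.92033598
  32.30082286 -25.91752456]
```

View pics/w1.png

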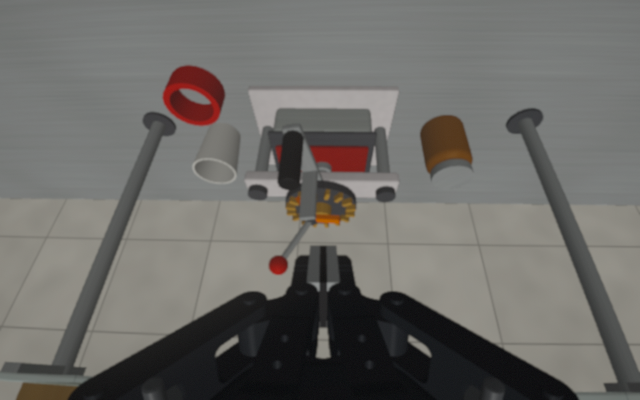

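View pics/s1.png

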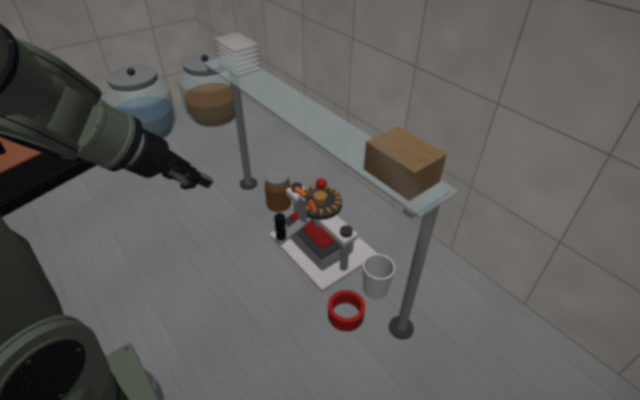

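The wrist view (upside down) shows the knob at (278,265), the grip at (290,160) and the fingertips at (323,250). I'm refining the knob position from this view.

```bash
python3 - <<'E'
from h import *
from plant import bot
s=bot.sense();Tw=np.eye(4);Tw[:3,:3]=s["orientation"];Tw[:3,3]=s["ee_pos"]
c=bot.read_camera("wrist"); T=Tw@c["T_tool_cam"]
t=load("pics/top0.npz");sd=load("pics/side0.npz")
print(tri(ray(c,278,265,T),ray(t,327.2,207.2)),tri(ray(c,278,265,T),ray(sd,321,183.5)))
print("pt",pt(c,278,265,T), "onz .289",onz(c,278,265,.289,T))
print("grip top end",pt(c,289,187,T),onz(c,289,185,.235,T))
E
```

```text
(array([0.61402341, 0.04441577, 0.29416891]), np.float64(0.0032495833719544598)) (array([0.61509371, 0.04239361, 0.29341895]), np.float64(0.0005347366468786004))
pt [0.60569533 0.04437361 0.29683882] onz .289 [0.62884689 0.03989175 0.289     ]
grip top end [0.51826333 0.06436149 0.23534687] [0.51473143 0.06477845 0.235     ]
```

```bash
python3 -m crank '[[[-2,-8,0],[-102,-108,109],-1],[[-2,-8,0],[-102,-108,109],-1],[[-2,-8,0],[-102,-108,109],-1],[[-2,-8,0],[-102,-108,109],-1],[[-2,-8,0],[-102,-108,109],-1]]' 20; python3 - <<'E'
from h import *
from plant import bot
go([.525,.0,.366],Rt(50))
print(bot.sense()["q"])
E
```

```text
time_s: 2.3
ee_pos: [0.4526, 0.062, 0.3683]
orientation: [[-0.665, 0.006, 0.747], [-0.013, 1.0, -0.02], [-0.747, -0.023, -0.664]]
ft_force: [1.1, 1.4, 0.3]
finger_gap: -0.0001
turn [-1.1 -1.6  0.8] shift [-46. -62.  57.] t 2.3 F [1.1 1.4 0.3] pos [0.453 0.062 0.368]
[ 14.79405172  15.34937946 -52.38741417 140.14301033 111.15952624
  39.24932529 -42.39976697]
```

```bash
python3 -m crank '[[[-1,-2,1],[-46,-62,57],-1],[[-1,-2,1],[-46,-62,57],-1],[[-1,-2,1],[-46,-62,57],-1]]' 20; python3 - <<'E'
from h import *
from plant import bot
go([.525,.0,.366],Rt(50))
print(bot.sense()["q"])
E
```

```text
time_s: 2.6
ee_pos: [0.5281, -0.0044, 0.3649]
orientation: [[-0.639, 0.01, 0.769], [0.008, 1.0, -0.007], [-0.769, 0.001, -0.639]]
ft_force: [-1.4, 0.2, 0.3]
finger_gap: 0.0002
turn [-0.4  0.3 -0.4] shift [ 1.  4. -3.] t 2.6 F [-1.4  0.2  0.3] pos [ 0.528 -0.004  0.365]
[ 27.92791486  22.03852013 -49.42982321 132.76551    126.57762146
  32.58986108 -40.77440389]
```

```bash
python3 - <<'E'
from h import *
from plant import bot
go([.613,-.005,.292],Rt(50))
for n in("side","top"):
    c=bot.read_camera(n); cv2.imwrite(f"pics/{n}2.png",c["color"][:,:,::-1])
E
```

```text
turn [-0.4  0.3 -0.4] shift [  2.   0. 112.] t 2.6 F [-1.4  0.2  0.3] pos [ 0.528 -0.004  0.365]
```

View pics/side2.png

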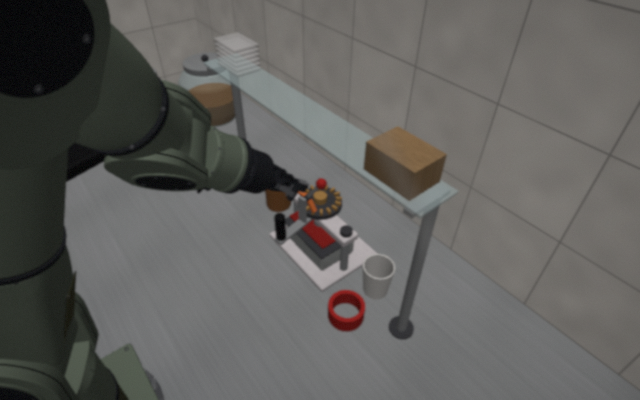

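View pics/top2.png

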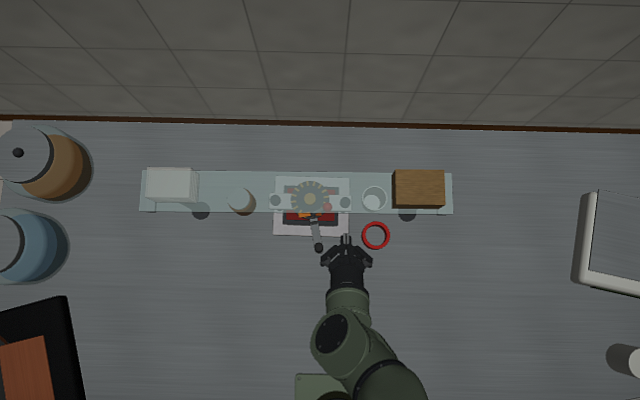

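The top view shows the gripper at (345,240), clear in front of the shelf edge and to the right of the knob. Inserting now.

```bash
python3 -m crank '[[[0,0,0],[1,0,25],-1],[[0,0,0],[1,0,55],-1],[[0,0,0],[2,0,85],-1],[[0,0,0],[2,0,112],-1],[[0,0,0],[2,0,112],-1]]' 20; python3 - <<'E'
from h import *
from plant import bot
go([.610,.10,.292],Rt(50))
print(bot.sense()["q"])
c=bot.read_camera("wrist"); cv2.imwrite("pics/w3.png",c["color"][:,:,::-1])
c=bot.read_camera("side"); cv2.imwrite("pics/s3.png",c["color"][100:300,180:500,::-1].repeat(2,0).repeat(2,1))
E
```

```text
time_s: 3.2
ee_pos: [0.611, 0.002, 0.2898]
orientation: [[-0.642, 0.001, 0.767], [0.002, 1.0, -0.0], [-0.767, 0.001, -0.642]]
ft_force: [-0.8, -0.1, 0.5]
finger_gap: 0.0001
turn [-0.   0.1 -0.1] shift [-1. 98. -2.] t 3.2 F [-0.8 -0.1  0.5] pos [0.611 0.002 0.29 ]
[ 22.27107012  37.94053544 -47.0691385  126.23297062 132.14494241
  42.51333051 -39.75434217]
```

View pics/w3.png

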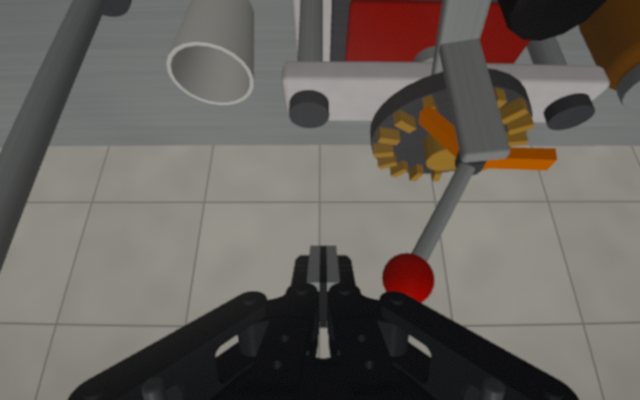

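View pics/s3.png

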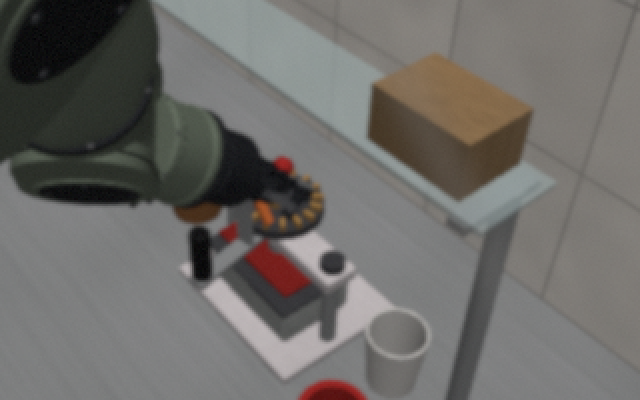

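The wrist view shows the knob at (408,278), just left of the fingers in world terms. I'm computing it in tool coordinates.

```bash
python3 - <<'E'
from h import *
from plant import bot
s=bot.sense();Tw=np.eye(4);Tw[:3,:3]=s["orientation"];Tw[:3,3]=s["ee_pos"]
c=bot.read_camera("wrist"); T=c["T_tool_cam"]
o,d=ray(c,408,278,T); dep=c["depth"][278,408]; p=o+d*dep; p2=p+.013*d/np.linalg.norm(d)
print("tool",p2,"world",Tw[:3,:3]@p2+Tw[:3,3],dep)
print("radius px->depth", 303.998*.013/26)
for u in (300,323,340): print("finger",u,pt(c,u,265,T))
E
```

```text
tool [-0.0072835   0.04362921  0.00469594] world [0.6180019  0.04544317 0.29459561] 0.1440612
radius px->depth 0.151999
finger 300 [ 0.00655764 -0.01095907 -0.00617651]
finger 323 [ 0.01047066 -0.00023836 -0.01307662]
finger 340 [ 0.00643258  0.00771259 -0.00597211]
```

```bash
python3 -m crank '[[[0,0,0],[-5,15,6],-1],[[0,0,0],[-5,28,6],-1],[[0,0,0],[-5,40,6],-1],[[0,0,0],[-5,52,6],-1],[[0,0,0],[-5,62,6],-1]]' 20; python3 -m crank '[[[0,0,0],[0,10,0],-1],[[0,0,0],[0,20,0],-1],[[0,0,0],[0,20,0],-1]]' 20;  python3 - <<'E'
from h import *
from plant import bot
go([.610,.10,.292],Rt(50))
c=bot.read_camera("wrist"); cv2.imwrite("pics/w4.png",c["color"][:,:,::-1])
E
```

```text
time_s: 3.85
ee_pos: [0.617, 0.0647, 0.2937]
orientation: [[-0.639, 0.0, 0.769], [0.0, 1.0, -0.0], [-0.769, 0.0, -0.639]]
ft_force: [0.1, 0.0, 0.9]
finger_gap: -0.0001
time_s: 4.15
ee_pos: [0.6168, 0.0863, 0.294]
orientation: [[-0.639, -0.002, 0.77], [-0.001, 1.0, 0.002], [-0.77, 0.0, -0.639]]
ft_force: [-0.1, -0.3, -0.6]
finger_gap: 0.0
turn [0.1 0.3 0.1] shift [ 6. 14. -4.] t 4.15 F [-0.1 -0.3 -0.6] pos [0.617 0.086 0.294]
```

View pics/w4.png

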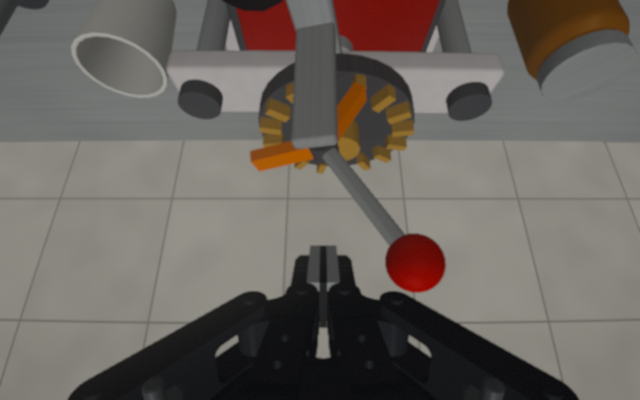

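The pawl has fallen to the left: the knob is at (415,262) and the stick leans toward world left. Backing out.

```bash
python3 -m crank '[[[0,0,0],[0,0,-40],-1],[[0,0,0],[0,0,-85],-1],[[0,0,0],[0,0,-130],-1],[[0,0,0],[0,0,-170],-1],[[0,0,0],[0,0,-180],0.2]]' 20; python3 - <<'E'
from h import *
from plant import bot
s=bot.sense();Tw=np.eye(4);Tw[:3,:3]=s["orientation"];Tw[:3,3]=s["ee_pos"];print(s["ee_pos"],s["q"],s["finger_gap"])
c=bot.read_camera("wrist"); cv2.imwrite("pics/w5.png",c["color"][:,:,::-1]);np.savez("pics/w5.npz",**c,Tw=Tw@c["T_tool_cam"])
c=bot.read_camera("side"); cv2.imwrite("pics/s5.png",c["color"][:,:,::-1]);np.savez("pics/s5.npz",**c)
E
```

```text
time_s: 4.7
ee_pos: [0.4763, 0.0852, 0.4114]
orientation: [[-0.636, -0.001, 0.772], [-0.002, 1.0, 0.0], [-0.772, -0.001, -0.636]]
ft_force: [1.4, 1.3, 0.2]
finger_gap: 0.0133
[0.47631977 0.08515883 0.41139574] [ 12.54246415  11.63040172 -48.32194522 132.1048156  102.71737544
  33.28197156 -31.94356998] 0.013344752436037116
```

View pics/w5.png

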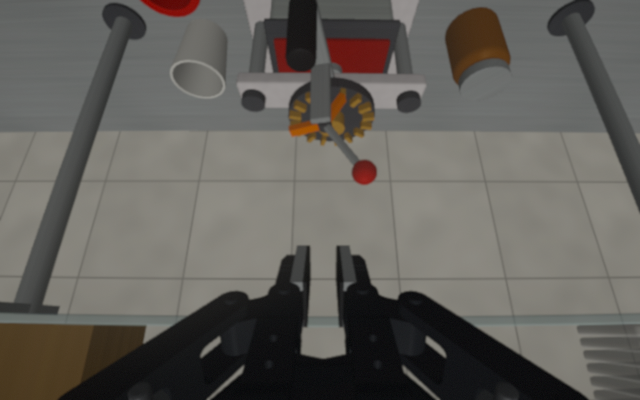

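View pics/s5.png

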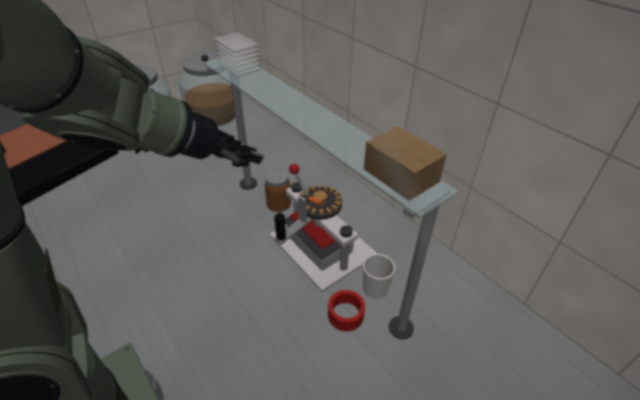

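```bash
python3 - <<'E'
from h import *
w=load("pics/w5.npz"); sd=load("pics/s5.npz")
a,b,wd,h=240,0,180,110
cv2.imwrite("pics/w5z.png",cv2.resize(cv2.convertScaleAbs(w["color"][b:b+h,a:a+wd,::-1],alpha=1.3),None,fx=4.4,fy=4.4,interpolation=cv2.INTER_CUBIC))
go([.462,.0655,.295],Rt(30))
E
```

```text
turn [-0.  20.5  0. ] shift [ 99. -19.  61.] t 4.8 F [0.4 0.9 0.3] pos [0.478 0.085 0.41 ]
```

View pics/w5z.png

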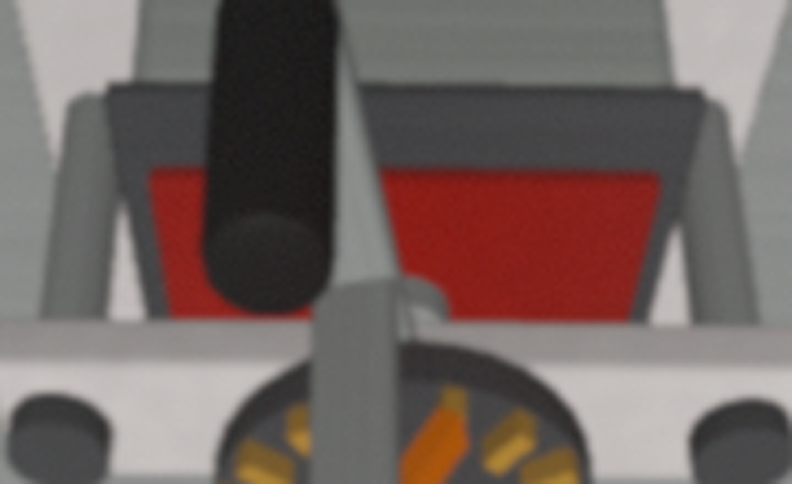

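```bash
python3 - <<'E'
from h import *
w=load("pics/w5.npz")
print(onz(w,300.9,59.5,.235,w["Tw"]),pt(w,300.9,59.5,w["Tw"]))
E
python3 -m crank '[[[0,20,0],[99,-19,61],1],[[0,20,0],[99,-19,61],1],[[0,20,0],[99,-19,61],1],[[0,20,0],[99,-19,61],1]]' 20;  python3 - <<'E'
from h import *
from plant import bot
go([.516,.0655,.200],Rt(30)); print(bot.sense()["q"])
E
```

```text
[0.51230306 0.06680456 0.235     ] [0.51174545 0.06685759 0.23559555]
time_s: 5.2
ee_pos: [0.4622, 0.0647, 0.2926]
orientation: [[-0.864, 0.002, 0.503], [0.001, 1.0, -0.002], [-0.503, -0.001, -0.864]]
ft_force: [0.4, 0.1, 0.8]
finger_gap: 0.0851
turn [-0.1  0.2 -0. ] shift [ -0.   1. 107.] t 5.2 F [0.4 0.1 0.8] pos [0.462 0.065 0.293]
[ 11.39705961  23.18138743 -43.17129868 130.32273757  85.13088092
  28.26172078 -12.55911402]
```

```bash
python3 -m crank '[[[0,0,0],[0,1,40],1],[[0,0,0],[0,1,75],1],[[0,0,0],[0,1,106],1],[[0,0,0],[0,1,106],1],[[0,0,0],[0,1,106],1]]' 20;  python3 -m crank '[[[0,0,0],[0,0,0],-1],[[0,0,0],[0,0,0],-1],[[0,0,0],[0,0,0],-1],[[0,0,0],[0,0,0],-1],[[0,0,0],[0,0,0],-1]]' 25; python3 - <<'E'
from h import *
from plant import bot
go([.516,.0655,.200],Rt(30)); print(bot.sense()["q"],bot.sense()["moment"])
c=bot.read_camera("wrist"); cv2.imwrite("pics/w6.png",c["color"][:,:,::-1])
c=bot.read_camera("side"); cv2.imwrite("pics/s6.png",c["color"][100:300,180:500,::-1].repeat(2,0).repeat(2,1))
E
```

```text
time_s: 5.7
ee_pos: [0.5152, 0.0658, 0.2013]
orientation: [[-0.864, 0.001, 0.503], [0.001, 1.0, -0.001], [-0.503, -0.0, -0.864]]
ft_force: [-0.1, -0.9, -0.2]
finger_gap: 0.0855
time_s: 6.2
ee_pos: [0.5153, 0.0658, 0.2019]
orientation: [[-0.864, 0.001, 0.504], [0.0, 1.0, -0.001], [-0.504, -0.001, -0.864]]
ft_force: [-4.7, -1.2, 9.7]
finger_gap: 0.0254
turn [-0.1  0.2 -0. ] shift [ 0. -0.  2.] t 6.2 F [-4.7 -1.2  9.7] pos [0.515 0.066 0.202]
[  9.13840314  39.15823464 -42.20315281 130.07753163 109.9750353
  37.11870302 -33.53780163] [-0.17442761  0.20896858 -0.08558283]
```

View pics/w6.png

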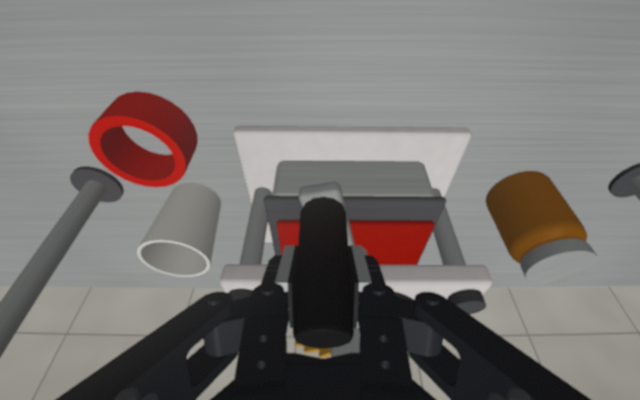

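View pics/s6.png

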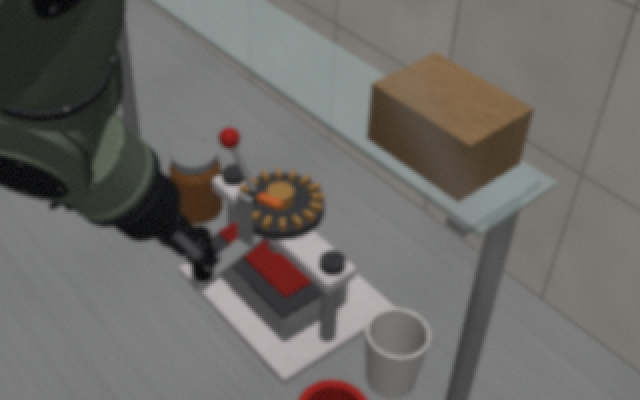

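```bash
cat >> h.py <<'E'
C=np.array([.6573,.0952]);Z=.2015
def arc(phis):
    from plant import bot
    s=bot.sense(); R0=np.array(s["orientation"]); p0=np.array(s["ee_pos"]); d=C-p0[:2]
    print("phi now",round(np.arctan2(d[1],d[0]),3),"r",round(np.hypot(*d),4),"t",round(s["time_s"],2),"F",np.round(s["ft_force"],1),"M",np.round(s["moment"],1),"gap",round(s["finger_gap"],4),"turn",np.round(Ro.from_matrix(R0.T@Rt(30)).as_rotvec(degrees=True),1),"pos",np.round(p0,3))
    for f in phis:
        p=np.r_[C-.145*np.array([np.cos(f),np.sin(f)]),Z]; print(f,np.round(R0.T@(p-p0)*1000,0).astype(int).tolist())
E
python3 -c "
from h import *
arc([.12,.02,-.08,-.18,-.28])"
```

```text
phi now 0.204 r 0.1451 t 6.3 F [-6.7 -1.2 11.1] M [-0.2  0.3 -0.1] gap 0.0251 turn [-0.1  0.2 -0. ] pos [0.515 0.066 0.202]
0.12 [2, 12, -1]
0.02 [3, 27, -1]
-0.08 [2, 41, -1]
-0.18 [1, 55, 0]
-0.28 [-2, 69, 2]
```

```bash
python3 -m crank '[[[0,0,0],[2,12,-1],-1],[[0,0,0],[3,27,-1],-1],[[0,0,0],[2,41,-1],-1],[[0,0,0],[1,55,0],-1],[[0,0,0],[-2,69,2],-1]]' 25; python3 -c "
from h import *
arc([-.38,-.48,-.58,-.67,-.76])"
```

```text
time_s: 6.8
ee_pos: [0.5182, 0.1341, 0.2013]
orientation: [[-0.864, 0.003, 0.504], [0.002, 1.0, -0.004], [-0.504, -0.003, -0.864]]
ft_force: [1.0, -7.5, 5.1]
finger_gap: 0.0253
phi now -0.273 r 0.1445 t 6.8 F [ 1.  -7.5  5.1] M [-1.3 -0.1 -1.1] gap 0.0253 turn [-0.2  0.3 -0.1] pos [0.518 0.134 0.201]
-0.38 [-4, 15, 2]
-0.48 [-9, 28, 5]
-0.58 [-15, 41, 9]
-0.67 [-22, 51, 12]
-0.76 [-29, 61, 17]
```

Driving with about 7 N at the grip. Continuing the stroke.

```bash
python3 -m crank '[[[0,0,0],[-4,15,2],-1],[[0,0,0],[-9,28,5],-1],[[0,0,0],[-15,41,9],-1],[[0,0,0],[-22,51,12],-1],[[0,0,0],[-29,61,17],-1]]' 25; python3 -c "
from h import *
arc([-.64,-.52,-.40,-.28,-.16])"
```

```text
time_s: 7.3
ee_pos: [0.5522, 0.1944, 0.2014]
orientation: [[-0.863, 0.005, 0.505], [0.002, 1.0, -0.006], [-0.505, -0.004, -0.863]]
ft_force: [-3.4, -3.8, 8.4]
finger_gap: 0.0253
phi now -0.757 r 0.1445 t 7.3 F [-3.4 -3.8  8.4] M [-0.6 -0.1 -0.8] gap 0.0253 turn [-0.3  0.3 -0.1] pos [0.552 0.194 0.201]
-0.64 [10, -13, -6]
-0.52 [18, -27, -10]
-0.4 [24, -43, -14]
-0.28 [29, -59, -17]
-0.16 [33, -76, -19]
```

```bash
python3 -m crank '[[[0,0,0],[10,-13,-6],-1],[[0,0,0],[18,-27,-10],-1],[[0,0,0],[24,-43,-14],-1],[[0,0,0],[29,-59,-17],-1],[[0,0,0],[33,-76,-19],-1]]' 25; python3 -c "
from h import *
arc([-.04,.08,.2,.32,.44])"
```

```text
time_s: 7.8
ee_pos: [0.5129, 0.1194, 0.2016]
orientation: [[-0.864, 0.002, 0.504], [0.0, 1.0, -0.003], [-0.504, -0.002, -0.864]]
ft_force: [-6.4, 5.6, 4.4]
finger_gap: 0.0253
phi now -0.166 r 0.1465 t 7.8 F [-6.4  5.6  4.4] M [1.3 1.2 1.1] gap 0.0253 turn [-0.2  0.3 -0. ] pos [0.513 0.119 0.202]
-0.04 [0, -18, 0]
0.08 [0, -36, 0]
0.2 [-2, -53, 1]
0.32 [-6, -70, 4]
0.44 [-11, -86, 7]
```

```bash
python3 -m crank '[[[0,0,0],[0,-18,0],-1],[[0,0,0],[0,-36,0],-1],[[0,0,0],[-2,-53,1],-1],[[0,0,0],[-6,-70,4],-1],[[0,0,0],[-11,-86,7],-1]]' 25; python3 - <<'E'
from h import *
from plant import bot
arc([.52,.6,.67,.73,.77])
c=bot.read_camera("side"); cv2.imwrite("pics/s7.png",cv2.resize(cv2.convertScaleAbs(c["color"][160:295,240:420,::-1],alpha=1.5),None,fx=4.4,fy=4.4,interpolation=cv2.INTER_CUBIC))
E
```

```text
time_s: 8.3
ee_pos: [0.5257, 0.0337, 0.2016]
orientation: [[-0.864, -0.0, 0.504], [-0.001, 1.0, -0.001], [-0.504, -0.001, -0.864]]
ft_force: [-2.0, 3.9, 3.9]
finger_gap: 0.0253
phi now 0.437 r 0.1453 t 8.3 F [-2.   3.9  3.9] M [1.  0.5 0.9] gap 0.0253 turn [-0.1  0.3  0.1] pos [0.526 0.034 0.202]
0.52 [-5, -11, 3]
0.6 [-10, -20, 6]
0.67 [-15, -29, 9]
0.73 [-20, -35, 12]
0.77 [-24, -39, 14]
```

View pics/s7.png

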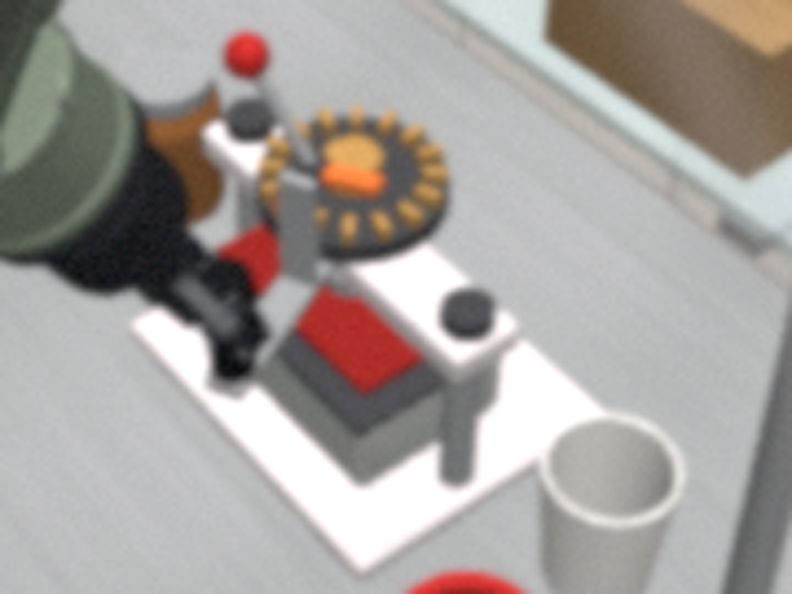

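The pawl is still leaning left, with the knob at about (246,55) in the zoomed view and the plate visible. Finishing the return swing.

```bash
python3 -m crank '[[[0,0,0],[-5,-11,3],-1],[[0,0,0],[-10,-20,6],-1],[[0,0,0],[-15,-29,9],-1],[[0,0,0],[-20,-35,12],-1],[[0,0,0],[-24,-39,14],-1]]' 25; python3 -c "
from h import *
arc([.66,.54,.42,.3,.18])"
```

```text
time_s: 8.85
ee_pos: [0.5542, -0.0076, 0.2016]
orientation: [[-0.864, 0.002, 0.504], [0.001, 1.0, -0.002], [-0.504, -0.001, -0.864]]
ft_force: [-28.5, 27.5, 10.1]
finger_gap: 0.0252
phi now 0.784 r 0.1456 t 8.85 F [-28.5  27.5  10.1] M [4.8 4.6 3. ] gap 0.0252 turn [-0.1  0.3 -0. ] pos [ 0.554 -0.008  0.202]
0.66 [10, 14, -6]
0.54 [18, 28, -11]
0.42 [25, 44, -15]
0.3 [31, 60, -18]
0.18 [34, 77, -20]
```

Touched the right end stop (~40 N at the wrist). Next time I'll turn back earlier. Driving left now.

```bash
python3 -m crank '[[[0,0,0],[10,14,-6],-1],[[0,0,0],[18,28,-11],-1],[[0,0,0],[25,44,-15],-1],[[0,0,0],[31,60,-18],-1],[[0,0,0],[34,77,-20],-1]]' 25; python3 -c "
from h import *
arc([.08,-.02,-.12,-.22,-.32])"
```

```text
time_s: 9.35
ee_pos: [0.5141, 0.0676, 0.2012]
orientation: [[-0.864, 0.006, 0.503], [0.003, 1.0, -0.007], [-0.503, -0.005, -0.864]]
ft_force: [-11.0, -10.5, 2.6]
finger_gap: 0.025
phi now 0.19 r 0.1458 t 9.35 F [-11.  -10.5   2.6] M [-1.8  2.3 -1.7] gap 0.025 turn [-0.4  0.2 -0.2] pos [0.514 0.068 0.201]
0.08 [1, 16, -1]
-0.02 [1, 30, -1]
-0.12 [1, 45, -1]
-0.22 [-1, 59, 0]
-0.32 [-5, 73, 2]
```

```bash
python3 -m crank '[[[0,0,0],[1,16,-1],-1],[[0,0,0],[1,30,-1],-1],[[0,0,0],[1,45,-1],-1],[[0,0,0],[-1,59,0],-1],[[0,0,0],[-5,73,2],-1]]' 25; python3 -c "
from h import *
arc([-.4,-.5,-.6,-.67,-.74])"
```

```text
time_s: 9.85
ee_pos: [0.5197, 0.1395, 0.2012]
orientation: [[-0.865, 0.01, 0.502], [0.005, 1.0, -0.011], [-0.502, -0.007, -0.865]]
ft_force: [-0.3, -6.8, -4.3]
finger_gap: 0.0251
phi now -0.312 r 0.1446 t 9.85 F [-0.3 -6.8 -4.3] M [-1.2  1.2 -1.2] gap 0.0251 turn [-0.6  0.1 -0.3] pos [0.52  0.14  0.201]
-0.4 [-4, 12, 2]
-0.5 [-9, 25, 5]
-0.6 [-16, 38, 8]
-0.67 [-21, 46, 11]
-0.74 [-26, 54, 14]
```

```bash
python3 -m crank '[[[0,0,0],[-4,12,2],-1],[[0,0,0],[-9,25,5],-1],[[0,0,0],[-16,38,8],-1],[[0,0,0],[-21,46,11],-1],[[0,0,0],[-26,54,14],-1]]' 25; python3 - <<'E'
from h import *
from plant import bot
arc([-.62,-.5,-.38,-.26,-.14])
c=bot.read_camera("wrist"); cv2.imwrite("pics/w8.png",c["color"][:,:,::-1])
E
```

```text
time_s: 10.35
ee_pos: [0.55, 0.1921, 0.2014]
orientation: [[-0.865, 0.013, 0.501], [0.006, 1.0, -0.015], [-0.502, -0.01, -0.865]]
ft_force: [-3.7, -7.7, 2.7]
finger_gap: 0.0254
phi now -0.734 r 0.1446 t 10.35 F [-3.7 -7.7  2.7] M [-1.2  1.  -1.2] gap 0.0254 turn [-0.8  0.1 -0.4] pos [0.55  0.192 0.201]
-0.62 [9, -13, -5]
-0.5 [17, -28, -10]
-0.38 [23, -43, -13]
-0.26 [28, -60, -16]
-0.14 [31, -77, -17]
```

View pics/w8.png

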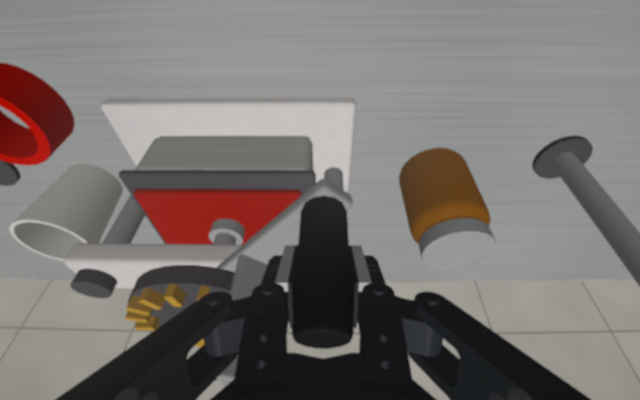

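The plate is closer to the lid but the handle isn't stiff (~8 N), so another cycle. It is moving in lockstep with the swing.

```bash
python3 -m crank '[[[0,0,0],[9,-13,-5],-1],[[0,0,0],[17,-28,-10],-1],[[0,0,0],[23,-43,-13],-1],[[0,0,0],[28,-60,-16],-1],[[0,0,0],[31,-77,-17],-1]]' 25; python3 -c "
from h import *
arc([0,.14,.28,.40,.52])"
```

```text
time_s: 10.9
ee_pos: [0.5137, 0.1173, 0.2014]
orientation: [[-0.865, 0.01, 0.502], [0.005, 1.0, -0.011], [-0.502, -0.007, -0.865]]
ft_force: [-9.1, 6.8, 8.4]
finger_gap: 0.0254
phi now -0.153 r 0.1453 t 10.9 F [-9.1  6.8  8.4] M [1.8 1.7 1.2] gap 0.0254 turn [-0.6  0.1 -0.3] pos [0.514 0.117 0.201]
0 [1, -22, -1]
0.14 [0, -42, 0]
0.28 [-4, -62, 3]
0.4 [-9, -78, 6]
0.52 [-16, -94, 10]
```

```bash
python3 -m crank '[[[0,0,0],[1,-22,-1],-1],[[0,0,0],[0,-42,0],-1],[[0,0,0],[-4,-62,3],-1],[[0,0,0],[-9,-78,6],-1],[[0,0,0],[-16,-94,10],-1]]' 25; python3 -c "
from h import *
arc([.6,.67,.73,.74])"
```

```text
time_s: 11.4
ee_pos: [0.5315, 0.0229, 0.2015]
orientation: [[-0.865, 0.009, 0.501], [0.004, 1.0, -0.01], [-0.501, -0.007, -0.865]]
ft_force: [-5.4, 1.4, 0.3]
finger_gap: 0.0252
phi now 0.522 r 0.1451 t 11.4 F [-5.4  1.4  0.3] M [0.7 1.7 0.6] gap 0.0252 turn [-0.6  0.1 -0.2] pos [0.532 0.023 0.202]
0.6 [-5, -9, 3]
0.67 [-11, -18, 6]
0.73 [-15, -24, 9]
0.74 [-16, -25, 10]
```

```bash
python3 -m crank '[[[0,0,0],[-5,-9,3],-1],[[0,0,0],[-11,-18,6],-1],[[0,0,0],[-15,-24,9],-1]]' 25; python3 -c "
from h import *
arc([.62,.5,.4,.3,.2])"
```

```text
time_s: 11.7
ee_pos: [0.5492, -0.0015, 0.2016]
orientation: [[-0.865, 0.008, 0.501], [0.004, 1.0, -0.01], [-0.501, -0.007, -0.865]]
ft_force: [-4.2, 3.9, 8.5]
finger_gap: 0.0255
phi now 0.73 r 0.1451 t 11.7 F [-4.2  3.9  8.5] M [1.  0.4 0.8] gap 0.0255 turn [-0.6  0.1 -0.2] pos [ 0.549 -0.002  0.202]
0.62 [9, 12, -5]
0.5 [17, 27, -10]
0.4 [22, 40, -13]
0.3 [27, 54, -16]
0.2 [30, 68, -18]
```

```bash
python3 -m crank '[[[0,0,0],[9,12,-5],-1],[[0,0,0],[17,27,-10],-1],[[0,0,0],[22,40,-13],-1]]' 25; python3 -c "
from h import *
arc([.32,.24,.16])"
```

```text
time_s: 12.0
ee_pos: [0.5231, 0.0369, 0.2013]
orientation: [[-0.866, 0.013, 0.501], [0.006, 1.0, -0.015], [-0.501, -0.01, -0.866]]
ft_force: [-13.4, -11.5, 6.7]
finger_gap: 0.0254
phi now 0.41 r 0.1463 t 12.0 F [-13.4 -11.5   6.7] M [-2.   2.2 -1.8] gap 0.0254 turn [-0.9  0.  -0.4] pos [0.523 0.037 0.201]
0.32 [3, 13, -2]
0.24 [6, 24, -4]
0.16 [8, 35, -5]
```

```bash
python3 -m crank '[[[0,0,0],[3,13,-2],-1],[[0,0,0],[6,24,-4],-1],[[0,0,0],[8,35,-5],-1]]' 25; python3 -c "
from h import *
arc([.08,-.0,-.08])"
```

```text
time_s: 12.3
ee_pos: [0.5136, 0.0707, 0.201]
orientation: [[-0.866, 0.016, 0.5], [0.008, 1.0, -0.019], [-0.5, -0.012, -0.866]]
ft_force: [0.7, -7.2, 1.6]
finger_gap: 0.0251
phi now 0.169 r 0.1458 t 12.3 F [ 0.7 -7.2  1.6] M [-0.8  0.2 -0.9] gap 0.0251 turn [-1.1  0.  -0.5] pos [0.514 0.071 0.201]
0.08 [1, 13, -1]
-0.0 [1, 24, -2]
-0.08 [1, 36, -2]
```

```bash
python3 -m crank '[[[0,0,0],[1,13,-1],-1],[[0,0,0],[1,24,-1],-1],[[0,0,0],[1,36,-1],-1]]' 25; python3 -c "
from h import *
arc([-.16,-.24,-.32])"
```

```text
time_s: 12.6
ee_pos: [0.5127, 0.1059, 0.2008]
orientation: [[-0.866, 0.019, 0.5], [0.01, 1.0, -0.022], [-0.5, -0.014, -0.866]]
ft_force: [0.8, -7.4, 1.6]
finger_gap: 0.0252
phi now -0.074 r 0.145 t 12.6 F [ 0.8 -7.4  1.6] M [-0.7  0.4 -0.9] gap 0.0252 turn [-1.3 -0.  -0.6] pos [0.513 0.106 0.201]
-0.16 [-2, 12, 0]
-0.24 [-3, 24, 1]
-0.32 [-6, 35, 2]
```

```bash
python3 -m crank '[[[0,0,0],[-1,12,0],-1],[[0,0,0],[-3,24,1],-1],[[0,0,0],[-6,35,2],-1]]' 25; python3 -c "
from h import *
arc([-.4,-.48,-.55])"
```

```text
time_s: 12.9
ee_pos: [0.5193, 0.14, 0.201]
orientation: [[-0.867, 0.022, 0.498], [0.011, 1.0, -0.025], [-0.499, -0.016, -0.867]]
ft_force: [-12.6, -8.1, -4.3]
finger_gap: 0.0253
phi now -0.314 r 0.1451 t 12.9 F [-12.6  -8.1  -4.3] M [-1.   2.9 -1.4] gap 0.0253 turn [-1.4 -0.1 -0.6] pos [0.519 0.14  0.201]
-0.4 [-4, 12, 2]
-0.48 [-8, 22, 4]
-0.55 [-12, 31, 6]
```

```bash
python3 -m crank '[[[0,0,0],[-4,12,2],-1],[[0,0,0],[-8,22,4],-1],[[0,0,0],[-12,31,6],-1]]' 25; python3 - <<'E'
from h import *
from plant import bot
arc([-.62,-.68,-.74])
c=bot.read_camera("side"); cv2.imwrite("pics/s9.png",cv2.resize(cv2.convertScaleAbs(c["color"][160:295,240:420,::-1],alpha=1.5),None,fx=4.4,fy=4.4,interpolation=cv2.INTER_CUBIC))
c=bot.read_camera("wrist"); cv2.imwrite("pics/w9.png",cv2.resize(c["color"][130:270,90:330,::-1],None,fx=3.3,fy=3.3,interpolation=cv2.INTER_CUBIC))
E
```

```text
time_s: 13.2
ee_pos: [0.5341, 0.1645, 0.2005]
orientation: [[-0.867, 0.033, 0.498], [0.016, 0.999, -0.038], [-0.499, -0.025, -0.866]]
ft_force: [20.2, -11.4, -22.5]
finger_gap: 0.0254
phi now -0.512 r 0.1414 t 13.2 F [ 20.2 -11.4 -22.5] M [-0.8 -0.7 -1.1] gap 0.0254 turn [-2.2 -0.1 -0.9] pos [0.534 0.164 0.201]
-0.62 [-5, 15, 1]
-0.68 [-9, 22, 4]
-0.74 [-14, 29, 6]
```

View pics/s9.png

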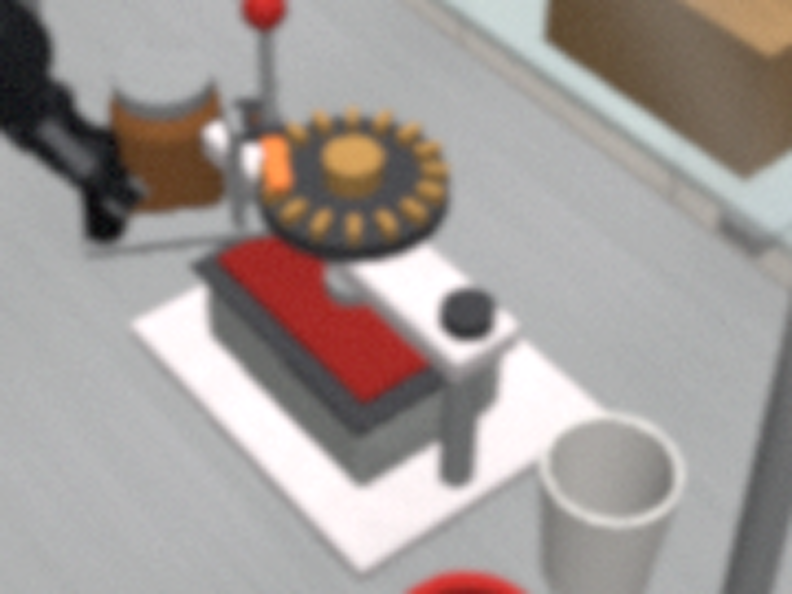

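View pics/w9.png

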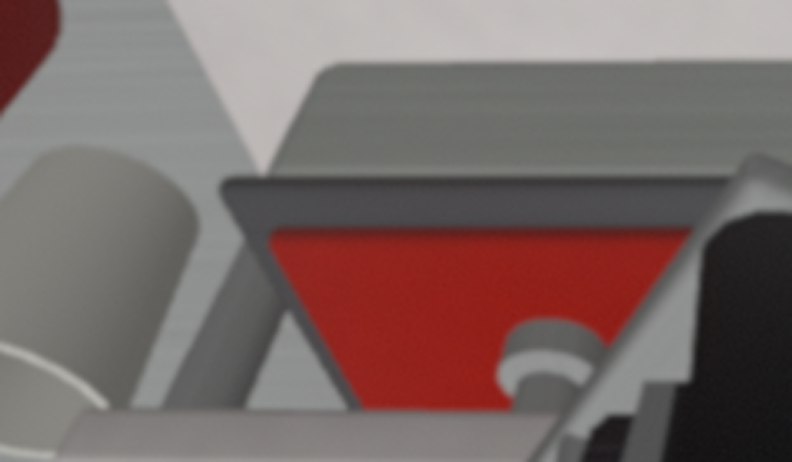

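The side view shows the plate almost flush on the lid. The force has changed and the swing lags its target, so I'll hold briefly and re-read.

```bash
python3 -m crank '[[[0,0,0],[0,0,0],-1],[[0,0,0],[0,0,0],-1]]' 25; python3 -c "
from h import *
arc([-.55,-.6,-.65])
from plant import bot; print(bot.sense()['q'])"
```

```text
time_s: 13.5
ee_pos: [0.5354, 0.1683, 0.2008]
orientation: [[-0.866, 0.029, 0.5], [0.015, 0.999, -0.031], [-0.5, -0.02, -0.866]]
ft_force: [2.7, 0.8, -4.5]
finger_gap: 0.0251
phi now -0.54 r 0.1422 t 13.5 F [ 2.7  0.8 -4.5] M [0.9 0.6 0.1] gap 0.0251 turn [-1.8  0.  -0.9] pos [0.535 0.168 0.201]
-0.55 [1, 3, -2]
-0.6 [-2, 9, 0]
-0.65 [-6, 15, 2]
[ -6.66001403  41.15795715 -39.09298083 120.06070479  94.6643662
  41.64231046 -28.95642377]
```

```bash
python3 -m crank '[[[-0.6,0,-0.3],[-1,6,0],-1],[[-1,0,-0.6],[-3,11,1],-1],[[-1.8,0,-0.9],[-6,15,2],-1]]' 25; python3 -c "
from h import *
arc([-.6,-.65,-.7,-.74])"
```

```text
time_s: 13.8
ee_pos: [0.5423, 0.1815, 0.201]
orientation: [[-0.866, 0.002, 0.499], [0.001, 1.0, -0.004], [-0.499, -0.003, -0.866]]
ft_force: [1.2, -6.9, -14.1]
finger_gap: 0.0252
phi now -0.644 r 0.1438 t 13.8 F [  1.2  -6.9 -14.1] M [-1.1  1.8 -1.1] gap 0.0252 turn [-0.2 -0.  -0. ] pos [0.542 0.181 0.201]
-0.6 [4, -4, -3]
-0.65 [0, 1, -1]
-0.7 [-4, 7, 2]
-0.74 [-7, 11, 4]
```

```bash
python3 -m crank '[[[0,0,0],[-4,7,2],-1],[[0,0,0],[-7,11,4],-1],[[0,0,0],[-7,11,4],-1]]' 25; python3 - <<'E'
from h import *
from plant import bot
arc([-.62,-.5,-.38,-.26,-.14])
c=bot.read_camera("wrist"); cv2.imwrite("pics/w10.png",cv2.resize(c["color"][130:270,90:330,::-1],None,fx=3.3,fy=3.3,interpolation=cv2.INTER_CUBIC))
E
```

```text
time_s: 14.1
ee_pos: [0.5508, 0.1924, 0.201]
orientation: [[-0.866, 0.003, 0.5], [0.001, 1.0, -0.004], [-0.5, -0.003, -0.866]]
ft_force: [4.2, -1.9, -2.5]
finger_gap: 0.0255
phi now -0.74 r 0.1442 t 14.1 F [ 4.2 -1.9 -2.5] M [-0.5  0.2 -0.4] gap 0.0255 turn [-0.3 -0.  -0.1] pos [0.551 0.192 0.201]
-0.62 [10, -13, -6]
-0.5 [18, -28, -11]
-0.38 [24, -44, -14]
-0.26 [29, -60, -17]
-0.14 [32, -77, -19]
```

View pics/w10.png

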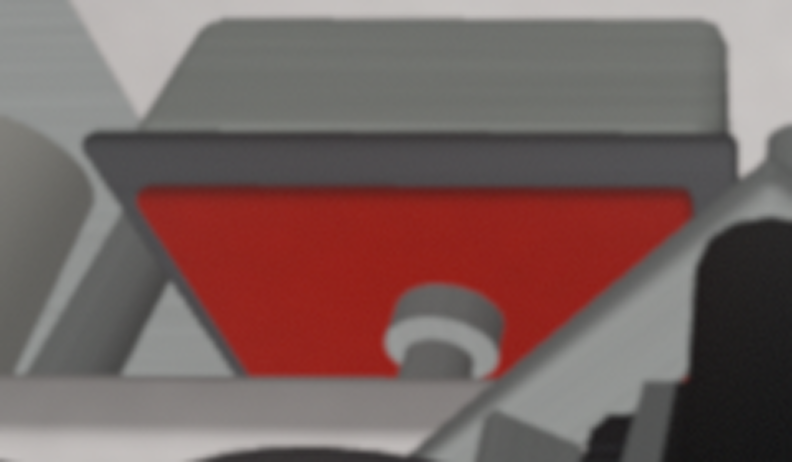

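```bash
cat >> h.py <<'E'
def plate():
    from plant import bot
    s=bot.sense();Tw=np.eye(4);Tw[:3,:3]=s["orientation"];Tw[:3,3]=s["ee_pos"]
    c=bot.read_camera("wrist"); T=Tw@c["T_tool_cam"]; h=cv2.cvtColor(c["color"],cv2.COLOR_RGB2HSV)
    m=(((h[...,0]<8)|(h[...,0]>172))&(h[...,1]>170)&(h[...,2]>90)).astype(np.uint8); m=cv2.erode(m,np.ones((5,5)))
    n,l,st,_=cv2.connectedComponentsWithStats(m)
    P={}
    ok=c["depth"]>0
    ys,xs=np.nonzero(ok); P3=np.zeros(c["depth"].shape+(3,))
    for v in range(100,290,2):
        for u in range(0,640,2):
            if ok[v,u]: P3[v,u]=pt(c,u,v,T)
    for i in range(1,n):
        q=P3[(l==i)&(P3[...,2]!=0)]
        if len(q)>30: print("red",len(q),"z med",np.round(np.median(q[:,2])*1000,2),"xy",np.round(np.median(q[:,:2],0),3))
    a=P3[...,2]; dark=(h[...,2]<110)&(h[...,1]<70)&(abs(a-.084)<.008)&(P3[...,1]>.03)&(P3[...,1]<.16)&(P3[...,0]>.58)&(P3[...,0]<.72)
    if dark.sum()>20: print("lid",dark.sum(),np.round(np.median(a[dark])*1000,2))
E
python3 -c "
from h import *
plate()"
```

```text
red 438 z med 38.05 xy [ 0.598 -0.117]
red 1265 z med 92.28 xy [0.626 0.076]
lid 599 83.86
```

By depth, the plate top is 92.3 mm and the lid 83.9 mm, so with an 8 mm plate it is practically down. One more half cycle will confirm stiffness.

```bash
python3 -m crank '[[[0,0,0],[10,-13,-6],-1],[[0,0,0],[18,-28,-11],-1],[[0,0,0],[24,-44,-14],-1],[[0,0,0],[29,-60,-17],-1],[[0,0,0],[32,-77,-19],-1]]' 25; python3 -c "
from h import *
arc([.0,.14,.26])
plate()"
```

```text
time_s: 14.7
ee_pos: [0.5111, 0.1173, 0.2014]
orientation: [[-0.868, -0.004, 0.497], [-0.003, 1.0, 0.002], [-0.497, -0.0, -0.868]]
ft_force: [-12.9, 8.8, -4.6]
finger_gap: 0.0253
phi now -0.15 r 0.1479 t 14.7 F [-12.9   8.8  -4.6] M [1.8 3.3 1.4] gap 0.0253 turn [ 0.1 -0.2  0.2] pos [0.511 0.117 0.201]
0.0 [-1, -22, 0]
0.14 [-2, -42, 1]
0.26 [-5, -59, 3]
red 1101 z med 34.81 xy [ 0.55  -0.109]
red 566 z med 94.3 xy [0.63  0.052]
red 138 z med 94.34 xy [0.623 0.156]
lid 366 83.99
```

```bash
python3 - <<'E'
from h import *
from plant import bot
plate()
c=bot.read_camera("side"); cv2.imwrite("pics/s11.png",cv2.resize(cv2.convertScaleAbs(c["color"][150:285,240:420,::-1],alpha=1.5),None,fx=4.4,fy=4.4,interpolation=cv2.INTER_CUBIC))
c=bot.read_camera("wrist"); cv2.imwrite("pics/w11.png",c["color"][:,:,::-1])
arc([])
E
```

```text
red 1080 z med 34.67 xy [ 0.55  -0.109]
red 522 z med 94.42 xy [0.63  0.051]
red 170 z med 94.47 xy [0.623 0.155]
lid 386 84.05
phi now -0.137 r 0.1475 t 14.9 F [-9.3 -0.1  5. ] M [-0.   1.7 -0. ] gap 0.0253 turn [-0.2 -0.2  0. ] pos [0.511 0.115 0.201]
```

View pics/s11.png

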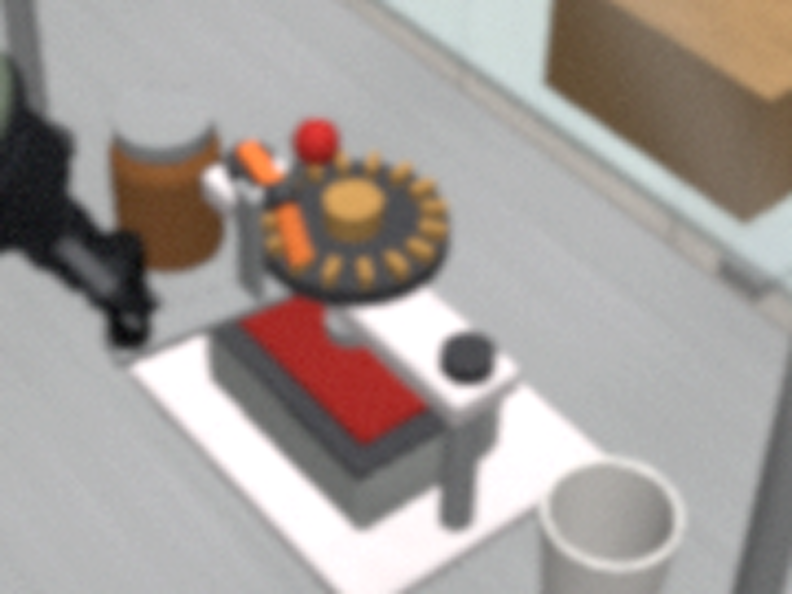

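View pics/w11.png

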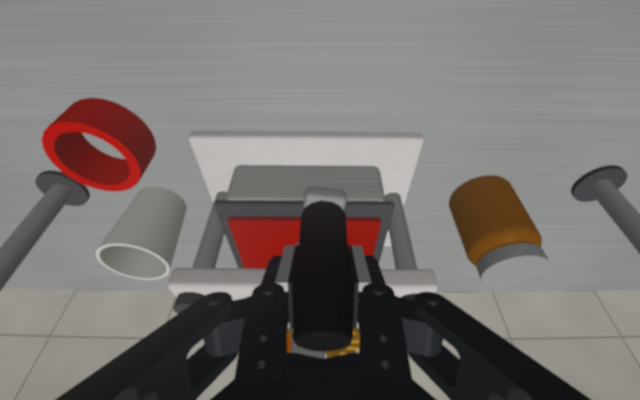

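The pawl has flipped back to the right: in the side view the knob is at (316,140) zoomed, and the return stroke raised the plate about 2 mm. At the stiff point the pawl seems to have been kicked over. I'll release, re-tip the pawl, and tighten again slowly.

```bash
python3 -m crank '[[[0,0,0],[0,0,0],1],[[0,0,0],[0,0,0],1],[[0,0,0],[0,0,0],1],[[0,0,0],[0,0,0],1]]' 25; python3 -m crank '[[[0,0,0],[0,0,-35],1],[[0,0,0],[0,0,-80],1],[[0,0,0],[0,0,-125],1]]' 25; python3 - <<'E'
from h import *
from plant import bot
go([.50,.02,.38],Rt(50)); print(bot.sense()["q"],bot.sense()["finger_gap"])
plate()
E
```

```text
time_s: 15.3
ee_pos: [0.5113, 0.1155, 0.2014]
orientation: [[-0.868, 0.001, 0.497], [-0.001, 1.0, -0.003], [-0.497, -0.003, -0.868]]
ft_force: [-0.6, -0.6, 0.4]
finger_gap: 0.0815
time_s: 15.6
ee_pos: [0.4511, 0.1159, 0.3064]
orientation: [[-0.868, 0.001, 0.497], [-0.001, 1.0, -0.003], [-0.497, -0.003, -0.868]]
ft_force: [0.3, -1.8, 0.3]
finger_gap: 0.0853
turn [ -0.1 -20.2   0.1] shift [-79. -96. -39.] t 15.6 F [ 0.3 -1.8  0.3] pos [0.451 0.116 0.306]
[  1.14601643  21.26033043 -40.5218213  127.70098307  75.14262501
  31.14123576  -9.85824531] 0.08534853740615776
red 377 z med 35.49 xy [ 0.543 -0.111]
red 277 z med 94.34 xy [0.633 0.055]
red 145 z med 94.36 xy [0.637 0.152]
lid 203 84.01
```

```bash
python3 -m crank '[[[0,-20,0],[-79,-96,-39],-1],[[0,-20,0],[-79,-96,-39],-1],[[0,-20,0],[-79,-96,-39],-1],[[0,-20,0],[-79,-96,-39],-1]]' 25; python3 - <<'E'
from h import *
from plant import bot
go([.525,.0,.366],Rt(50)); s=bot.sense();print(s["q"],s["finger_gap"])
Tw=np.eye(4);Tw[:3,:3]=s["orientation"];Tw[:3,3]=s["ee_pos"]
c=bot.read_camera("wrist"); cv2.imwrite("pics/w12.png",c["color"][:,:,::-1]); T=Tw@c["T_tool_cam"]
h=cv2.cvtColor(c["color"],cv2.COLOR_RGB2HSV); m=(((h[...,0]<6)|(h[...,0]>174))&(h[...,1]>180)&(h[...,2]>70)).astype(np.uint8)
n,l,st,ce=cv2.connectedComponentsWithStats(m)
for i in range(1,n):
    if st[i,4]>60:
        u,v=ce[i]; p=pt(c,u,v,T); o,d=ray(c,u,v,T); print(st[i],ce[i],p+.013*d/np.linalg.norm(d))
E
```

```text
time_s: 16.05
ee_pos: [0.4965, 0.0248, 0.3808]
orientation: [[-0.651, -0.001, 0.76], [-0.002, 1.0, -0.0], [-0.76, -0.002, -0.651]]
ft_force: [0.9, -0.3, 0.8]
finger_gap: 0.0282
turn [-0.  -0.6  0.1] shift [ -7. -25.  31.] t 16.05 F [ 0.9 -0.3  0.8] pos [0.496 0.025 0.381]
[ 19.72158198  15.51504806 -42.63468135 134.47242811 122.82229369
  28.12332623 -42.36425934] 0.028234743480432513
[ 173    0   68   23 1148] [209.29442509   9.04529617] [ 0.61077414 -0.12500933  0.02144139]
[ 322   43   76   40 2437] [353.89413213  59.95404185] [0.63628432 0.06479882 0.08541804]
[412  54  17  30 316] [420.80696203  72.57278481] [0.65604058 0.15786581 0.08613578]
[352 185  24  24 453] [363.8388521  196.65342163] [0.60298734 0.06251001 0.29423213]
```

View pics/w12.png

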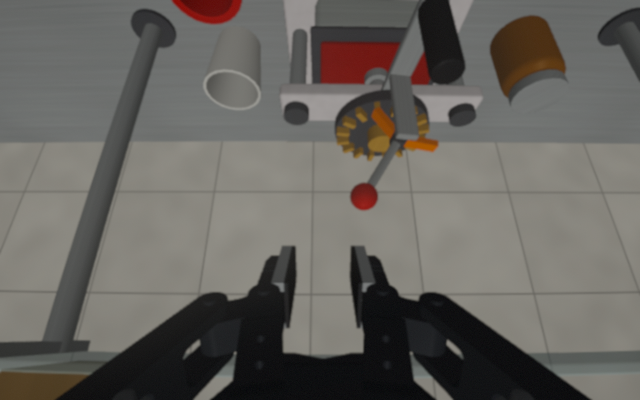

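Knob at (364,197), world (0.603, 0.0625, 0.294), consistent with the expected lean. Going in on its right.

```bash
python3 -c "
from h import *
go([.605,.014,.293],Rt(50))"; python3 -m crank '[[[0,0,0],[0,-11,30],-1],[[0,0,0],[-1,-11,65],-1],[[0,0,0],[-2,-11,100],-1],[[0,0,0],[-3,-11,139],-1],[[0,0,0],[-3,-11,139],-1]]' 25; python3 -c "
from h import *
go([.605,.014,.293],Rt(50))"
```

```text
turn [-0.3 -0.2  0.1] shift [ -0.  -5. 140.] t 16.1 F [ 0.3 -2.8  0.5] pos [0.498 0.019 0.383]
time_s: 16.6
ee_pos: [0.6074, 0.0074, 0.292]
orientation: [[-0.648, 0.005, 0.761], [0.001, 1.0, -0.006], [-0.761, -0.003, -0.648]]
ft_force: [-1.5, -0.2, 0.9]
finger_gap: 0.0
turn [-0.3 -0.4 -0. ] shift [ 1.  7. -2.] t 16.6 F [-1.5 -0.2  0.9] pos [0.607 0.007 0.292]
```

```bash
python3 -m crank '[[[0,0,0],[0,20,0],-1],[[0,0,0],[0,35,0],-1],[[0,0,0],[0,48,0],-1],[[0,0,0],[0,60,0],-1],[[0,0,0],[0,72,0],-1]]' 25; python3 -m crank '[[[0,0,0],[0,10,0],-1],[[0,0,0],[0,20,0],-1],[[0,0,0],[0,24,0],-1]]' 25; python3 -m crank '[[[0,0,0],[0,0,-40],-1],[[0,0,0],[0,0,-85],-1],[[0,0,0],[0,0,-130],-1],[[0,0,0],[0,0,-165],1]]' 25; python3 - <<'E'
from h import *
from plant import bot
go([.46,.115,.30],Rt(30)); s=bot.sense()
Tw=np.eye(4);Tw[:3,:3]=s["orientation"];Tw[:3,3]=s["ee_pos"]
c=bot.read_camera("wrist"); cv2.imwrite("pics/w13.png",c["color"][:,:,::-1]);np.savez("pics/w13.npz",**c,Tw=Tw@c["T_tool_cam"])
E
```

```text
time_s: 17.1
ee_pos: [0.6074, 0.0801, 0.2921]
orientation: [[-0.648, 0.005, 0.761], [0.0, 1.0, -0.006], [-0.761, -0.003, -0.648]]
ft_force: [-1.1, 0.1, 0.0]
finger_gap: -0.0
time_s: 17.4
ee_pos: [0.6074, 0.1052, 0.2922]
orientation: [[-0.648, 0.004, 0.761], [-0.0, 1.0, -0.005], [-0.761, -0.003, -0.648]]
ft_force: [-0.9, 0.0, 0.8]
finger_gap: 0.0001
time_s: 17.8
ee_pos: [0.48, 0.1061, 0.4005]
orientation: [[-0.648, 0.003, 0.762], [-0.0, 1.0, -0.004], [-0.762, -0.003, -0.648]]
ft_force: [0.2, -0.5, 0.6]
finger_gap: 0.0135
turn [-0.3 19.6 -0. ] shift [89.  9. 50.] t 17.8 F [ 0.2 -0.5  0.6] pos [0.48  0.106 0.4  ]
```

View pics/w13.png

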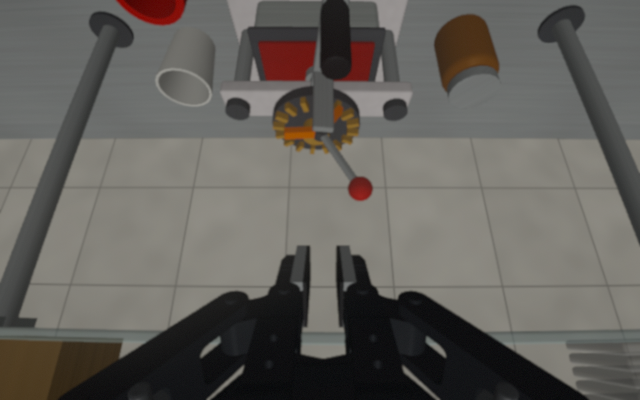

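The pawl leans left again, with the knob at (360,188). Regripping the post (top at (336,68)).

```bash
python3 - <<'E'
from h import *
w=load("pics/w13.npz"); print(onz(w,336,68,.235,w["Tw"]),pt(w,336,68,w["Tw"]))
E
python3 -m crank '[[[0,20,0],[89,9,50],1],[[0,20,0],[89,9,50],1],[[0,20,0],[89,9,50],1],[[0,20,0],[89,9,50],1]]' 25; python3 -c "
from h import *
go([.515,.1165,.2015],Rt(30))"
```

```text
[0.51123047 0.11586439 0.235     ] [0.5113923  0.11587286 0.23482994]
time_s: 18.25
ee_pos: [0.4589, 0.1156, 0.303]
orientation: [[-0.868, 0.002, 0.496], [0.0, 1.0, -0.003], [-0.496, -0.003, -0.868]]
ft_force: [0.3, 0.2, 1.0]
finger_gap: 0.079
turn [-0.2 -0.2 -0. ] shift [  2.   1. 116.] t 18.25 F [0.3 0.2 1. ] pos [0.459 0.116 0.303]
```

```bash
python3 -m crank '[[[0,0,0],[1,0,40],1],[[0,0,0],[1,0,80],1],[[0,0,0],[2,0,116],1],[[0,0,0],[2,0,116],1],[[0,0,0],[2,0,116],1]]' 25; python3 -m crank '[[[0,0,0],[0,0,0],-1],[[0,0,0],[0,0,0],-1],[[0,0,0],[0,0,0],-1],[[0,0,0],[0,0,0],-1],[[0,0,0],[0,0,0],-1]]' 25; python3 -c "
from h import *
arc([0.0,.12,.24,.36,.48])"
```

```text
time_s: 18.75
ee_pos: [0.5144, 0.1154, 0.2018]
orientation: [[-0.868, 0.002, 0.497], [0.001, 1.0, -0.002], [-0.497, -0.002, -0.868]]
ft_force: [-0.9, 0.8, 0.1]
finger_gap: 0.0856
time_s: 19.25
ee_pos: [0.5144, 0.1156, 0.2024]
orientation: [[-0.867, 0.001, 0.498], [0.0, 1.0, -0.002], [-0.498, -0.002, -0.867]]
ft_force: [-5.2, -1.7, 10.0]
finger_gap: 0.0255
phi now -0.142 r 0.1444 t 19.25 F [-5.2 -1.7 10. ] M [-0.   0.4 -0.1] gap 0.0255 turn [-0.1 -0.2 -0. ] pos [0.514 0.116 0.202]
0.0 [2, -20, 0]
0.12 [1, -38, 0]
0.24 [-1, -55, 2]
0.36 [-6, -71, 4]
0.48 [-12, -87, 8]
```

```bash
python3 -m crank '[[[0,0,0],[2,-20,0],-1],[[0,0,0],[1,-38,0],-1],[[0,0,0],[-1,-55,2],-1],[[0,0,0],[-6,-71,4],-1],[[0,0,0],[-12,-87,8],-1]]' 25; python3 -c "
from h import *
arc([.58,.66,.72,.72])"
```

```text
time_s: 19.75
ee_pos: [0.5286, 0.0288, 0.2019]
orientation: [[-0.867, -0.001, 0.498], [-0.001, 1.0, -0.0], [-0.498, -0.001, -0.867]]
ft_force: [-0.7, 3.2, 3.5]
finger_gap: 0.0252
phi now 0.476 r 0.1448 t 19.75 F [-0.7  3.2  3.5] M [0.8 0.  0.8] gap 0.0252 turn [-0.  -0.1  0.1] pos [0.529 0.029 0.202]
0.58 [-6, -13, 4]
0.66 [-12, -23, 7]
0.72 [-17, -29, 10]
0.72 [-17, -29, 10]
```

```bash
python3 -m crank '[[[0,0,0],[-6,-13,4],-1],[[0,0,0],[-12,-23,7],-1],[[0,0,0],[-17,-29,10],-1]]' 25; python3 - <<'E'
from h import *
from plant import bot
arc([.64,.56,.48])
plate()
c=bot.read_camera("side"); cv2.imwrite("pics/s14.png",cv2.resize(cv2.convertScaleAbs(c["color"][150:285,240:420,::-1],alpha=1.5),None,fx=4.4,fy=4.4,interpolation=cv2.INTER_CUBIC))
E
```

```text
time_s: 20.05
ee_pos: [0.5483, -0.0007, 0.2018]
orientation: [[-0.867, -0.001, 0.498], [-0.001, 1.0, -0.0], [-0.498, -0.0, -0.867]]
ft_force: [-4.4, -0.5, 5.2]
finger_gap: 0.0255
phi now 0.722 r 0.1452 t 20.05 F [-4.4 -0.5  5.2] M [0.1 0.7 0.2] gap 0.0255 turn [-0.  -0.2  0.1] pos [ 0.548 -0.001  0.202]
0.64 [7, 9, -3]
0.56 [12, 19, -7]
0.48 [17, 29, -9]
red 632 z med 40.55 xy [ 0.596 -0.127]
red 1243 z med 94.54 xy [0.627 0.115]
lid 644 84.15
```

View pics/s14.png

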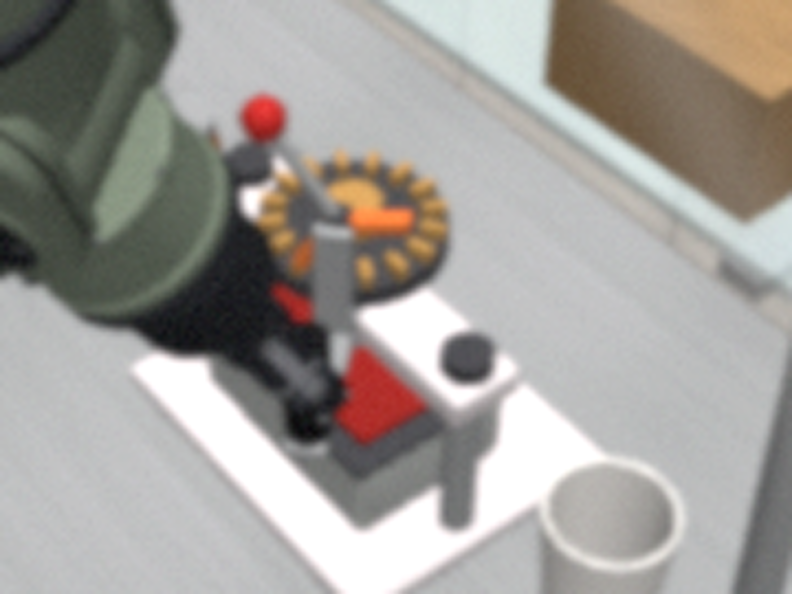

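The pawl is left and the plate at 94.5 mm, so the return stroke was free. Driving left, slowly.

```bash
python3 -m crank '[[[0,0,0],[7,9,-3],-1],[[0,0,0],[12,19,-7],-1],[[0,0,0],[17,29,-9],-1]]' 25; python3 -c "
from h import *
arc([.43,.38,.33])"
```

```text
time_s: 20.45
ee_pos: [0.5285, 0.0259, 0.2012]
orientation: [[-0.867, 0.006, 0.498], [0.003, 1.0, -0.007], [-0.498, -0.005, -0.867]]
ft_force: [-13.8, -15.0, 19.9]
finger_gap: 0.0251
phi now 0.494 r 0.1463 t 20.45 F [-13.8 -15.   19.9] M [-2.7  1.3 -2. ] gap 0.0251 turn [-0.4 -0.1 -0.2] pos [0.528 0.026 0.201]
0.43 [2, 9, -2]
0.38 [5, 15, -3]
0.33 [7, 22, -5]
```

```bash
python3 -m crank '[[[0,0,0],[2,8,-2],-1],[[0,0,0],[4,13,-3],-1]]' 25; python3 -c "
from h import *
arc([.33,.28,.24])
plate()"
```

```text
time_s: 20.65
ee_pos: [0.522, 0.0375, 0.2012]
orientation: [[-0.868, 0.01, 0.496], [0.005, 1.0, -0.011], [-0.496, -0.007, -0.868]]
ft_force: [-15.5, -15.0, 6.5]
finger_gap: 0.025
phi now 0.404 r 0.1471 t 20.65 F [-15.5 -15.    6.5] M [-2.5  2.4 -2. ] gap 0.025 turn [-0.7 -0.3 -0.3] pos [0.522 0.037 0.201]
0.33 [2, 11, -1]
0.28 [3, 18, -3]
0.24 [5, 23, -3]
red 988 z med 38.23 xy [ 0.565 -0.114]
red 815 z med 93.58 xy [0.628 0.129]
lid 452 84.14
```

```bash
python3 -m crank '[[[0,0,0],[2,8,-1],-1],[[0,0,0],[3,15,-2],-1]]' 25; python3 -c "
from h import *
arc([.24,.2,.16])
plate()"
```

```text
time_s: 20.9
ee_pos: [0.5169, 0.0518, 0.2009]
orientation: [[-0.869, 0.013, 0.494], [0.006, 1.0, -0.015], [-0.495, -0.01, -0.869]]
ft_force: [-11.9, -8.6, 4.0]
finger_gap: 0.0253
phi now 0.3 r 0.147 t 20.9 F [-11.9  -8.6   4. ] M [-1.6  2.5 -1.3] gap 0.0253 turn [-0.8 -0.4 -0.3] pos [0.517 0.052 0.201]
0.24 [0, 9, -1]
0.2 [1, 15, -2]
0.16 [2, 20, -2]
red 1022 z med 36.3 xy [ 0.552 -0.113]
red 756 z med 93.2 xy [0.629 0.133]
lid 364 84.07
```

```bash
python3 -m crank '[[[0,0,0],[2,7,-1],-1],[[0,0,0],[3,13,-2],-1]]' 25; python3 -c "
from h import *
arc([.16,.12,.08])
plate()"
```

```text
time_s: 21.15
ee_pos: [0.5125, 0.0656, 0.2009]
orientation: [[-0.87, 0.013, 0.493], [0.006, 1.0, -0.015], [-0.494, -0.01, -0.87]]
ft_force: [-10.8, -8.2, 3.3]
finger_gap: 0.0252
phi now 0.202 r 0.1478 t 21.15 F [-10.8  -8.2   3.3] M [-1.5  2.3 -1.4] gap 0.0252 turn [-0.9 -0.4 -0.4] pos [0.512 0.066 0.201]
0.16 [-2, 7, 0]
0.12 [-1, 12, 0]
0.08 [0, 18, -1]
red 1015 z med 35.37 xy [ 0.55  -0.112]
red 75 z med 92.75 xy [0.621 0.031]
red 649 z med 92.78 xy [0.632 0.136]
lid 359 83.92
```

```bash
python3 -m crank '[[[0,0,0],[-1,7,0],-1],[[0,0,0],[-1,13,0],-1]]' 25; python3 -c "
from h import *
arc([.08,.04,.0])
plate()"
```

```text
time_s: 21.4
ee_pos: [0.5115, 0.0792, 0.2008]
orientation: [[-0.871, 0.013, 0.491], [0.006, 1.0, -0.016], [-0.491, -0.011, -0.871]]
ft_force: [-19.8, -6.4, 11.0]
finger_gap: 0.0256
phi now 0.11 r 0.1466 t 21.4 F [-19.8  -6.4  11. ] M [-0.8  2.9 -0.8] gap 0.0256 turn [-0.9 -0.6 -0.3] pos [0.512 0.079 0.201]
0.08 [-1, 4, 0]
0.04 [-1, 10, 0]
0.0 [-1, 16, 0]
red 1024 z med 35.3 xy [ 0.55  -0.111]
red 166 z med 92.39 xy [0.622 0.037]
red 561 z med 92.41 xy [0.63  0.141]
lid 333 84.01
```

```bash
python3 -m crank '[[[0,0,0],[-1,4,0],-1],[[0,0,0],[-1,7,0],-1]]' 25; python3 -c "
from h import *
arc([])
plate()"
```

```text
time_s: 21.65
ee_pos: [0.5111, 0.0866, 0.2009]
orientation: [[-0.872, 0.014, 0.489], [0.006, 1.0, -0.017], [-0.489, -0.012, -0.872]]
ft_force: [-16.5, -9.8, 8.7]
finger_gap: 0.0254
phi now 0.059 r 0.1464 t 21.65 F [-16.5  -9.8   8.7] M [-1.5  2.3 -1.6] gap 0.0254 turn [-1.  -0.7 -0.4] pos [0.511 0.087 0.201]
red 1028 z med 35.26 xy [ 0.551 -0.111]
red 219 z med 92.31 xy [0.623 0.04 ]
red 472 z med 92.37 xy [0.63  0.144]
lid 356 83.92
```

```bash
python3 -m crank '[[[0,0,0],[0,3,0],-1],[[0,0,0],[0,6,0],-1]]' 25; python3 -c "
from h import *
arc([])
plate()"
```

```text
time_s: 21.9
ee_pos: [0.5108, 0.0921, 0.2007]
orientation: [[-0.872, 0.016, 0.489], [0.007, 1.0, -0.019], [-0.489, -0.013, -0.872]]
ft_force: [-10.9, -3.8, 6.8]
finger_gap: 0.0254
phi now 0.021 r 0.1466 t 21.9 F [-10.9  -3.8   6.8] M [-0.5  1.5 -0.8] gap 0.0254 turn [-1.1 -0.7 -0.4] pos [0.511 0.092 0.201]
red 1036 z med 34.79 xy [ 0.551 -0.111]
red 253 z med 92.25 xy [0.625 0.041]
red 407 z med 92.38 xy [0.629 0.146]
lid 355 83.9
```

```bash
python3 -m crank '[[[0,0,0],[0,3,0],-1],[[0,0,0],[0,6,0],-1]]' 25; python3 - <<'E'
from h import *
from plant import bot
arc([])
plate()
c=bot.read_camera("side"); cv2.imwrite("pics/s15.png",cv2.resize(cv2.convertScaleAbs(c["color"][150:285,240:420,::-1],alpha=1.5),None,fx=4.4,fy=4.4,interpolation=cv2.INTER_CUBIC))
E
```

```text
time_s: 22.15
ee_pos: [0.5106, 0.0993, 0.2008]
orientation: [[-0.872, 0.015, 0.489], [0.007, 1.0, -0.018], [-0.489, -0.012, -0.872]]
ft_force: [-1.1, -2.4, -1.9]
finger_gap: 0.0248
phi now -0.028 r 0.1467 t 22.15 F [-1.1 -2.4 -1.9] M [-0.2  0.9 -0.6] gap 0.0248 turn [-1.  -0.7 -0.4] pos [0.511 0.099 0.201]
red 1022 z med 35.11 xy [ 0.55  -0.111]
red 324 z med 92.33 xy [0.626 0.044]
red 323 z med 92.37 xy [0.629 0.148]
lid 342 84.01
```

View pics/s15.png

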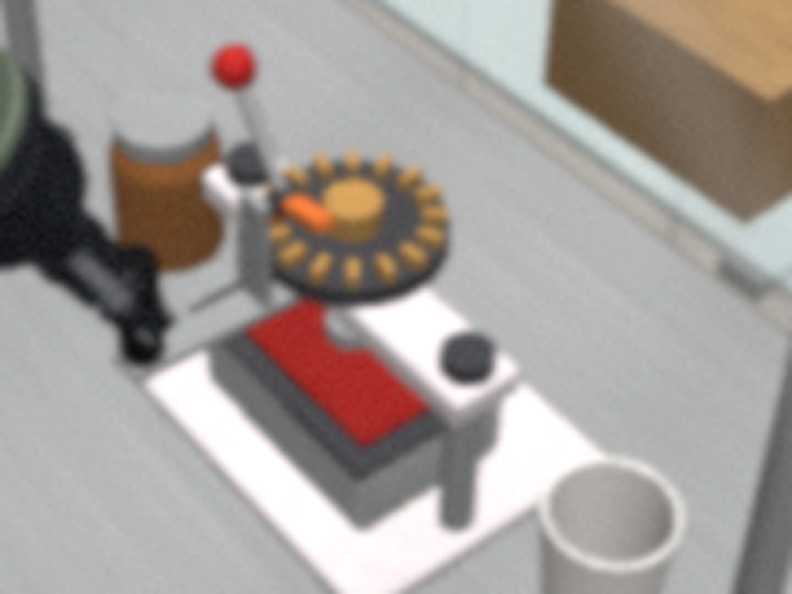

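```bash
cat >> h.py <<'E'
def pawl(phi,box=None):
    from plant import bot
    c=bot.read_camera("side"); h=cv2.cvtColor(c["color"],cv2.COLOR_RGB2HSV)
    m=(((h[...,0]<5)|(h[...,0]>174))&(h[...,1]>150)&(h[...,2]>60)).astype(np.uint8)
    m[:140]=0;m[207:]=0;m[:,:270]=0;m[:,350:]=0
    n,l,st,ce=cv2.connectedComponentsWithStats(m)
    A=np.array([.655,.096,0]); u=np.array([-np.cos(phi),-np.sin(phi),0]); lf=np.array([-np.sin(phi),np.cos(phi),0])
    for i in range(1,n):
        if st[i,4]>30:
            o,d=ray(c,*ce[i]); pv=A+.048*u+[0,0,.226]; k=((pv-o)@u)/(d@u); q=o+k*d-pv
            print("knob px",np.round(ce[i],1),"n",st[i,4],"angle",round(np.arctan2(q@lf,q[2]),3),"len mm",round(np.hypot(q@lf,q[2])*1000,1))
E
python3 -c "
from h import *
pawl(-.03)"
```

```text
knob px [292.6 164.7] n 53 angle 0.64 len mm 77.9
```

The pawl is at 0.64 rad left (stick length 77.9 mm, which matches). The plate stopped descending at φ≈0.1. I'll probe gently for the next tooth to confirm stiffness.

```bash
python3 -m crank '[[[0.3,0,0],[0,4,0],-1],[[0.5,0,0],[0,8,0],-1]]' 25; python3 -c "
from h import *
arc([]);pawl(-.08);plate()"
```

```text
time_s: 22.5
ee_pos: [0.5104, 0.1077, 0.2006]
orientation: [[-0.872, 0.018, 0.488], [0.007, 1.0, -0.026], [-0.489, -0.019, -0.872]]
ft_force: [-8.6, -1.9, 3.6]
finger_gap: 0.0251
phi now -0.085 r 0.1474 t 22.5 F [-8.6 -1.9  3.6] M [ 0.1  1.4 -0.4] gap 0.0251 turn [-1.5 -0.7 -0.4] pos [0.51  0.108 0.201]
knob px [292.2 163.9] n 49 angle 0.692 len mm 78.1
red 1023 z med 34.89 xy [ 0.55  -0.111]
red 411 z med 92.29 xy [0.629 0.046]
red 243 z med 92.31 xy [0.624 0.152]
lid 328 84.0
```

```bash
python3 -m crank '[[[0.3,0,0],[-1,4,0],-1],[[0.5,0,0],[-1,8,0],-1]]' 25; python3 -c "
from h import *
arc([]);pawl(-.14);plate()"
```

```text
time_s: 22.8
ee_pos: [0.5107, 0.1168, 0.2006]
orientation: [[-0.873, 0.021, 0.487], [0.006, 0.999, -0.033], [-0.487, -0.026, -0.873]]
ft_force: [-6.5, -2.2, -1.1]
finger_gap: 0.0255
phi now -0.146 r 0.1482 t 22.8 F [-6.5 -2.2 -1.1] M [ 0.2  1.8 -0.6] gap 0.0255 turn [-1.9 -0.8 -0.3] pos [0.511 0.117 0.201]
knob px [291.9 163.2] n 46 angle 0.769 len mm 78.2
red 1033 z med 34.57 xy [ 0.551 -0.109]
red 490 z med 92.29 xy [0.63 0.05]
red 180 z med 92.33 xy [0.623 0.155]
lid 345 83.93
```

```bash
python3 -m crank '[[[-0.5,-0.3,0],[-2,4,1],-1],[[-1,-0.5,0],[-4,8,2],-1]]' 25; python3 -c "
from h import *
arc([]);pawl(-.2);plate()"
```

```text
time_s: 23.1
ee_pos: [0.5138, 0.127, 0.2003]
orientation: [[-0.87, 0.008, 0.493], [0.003, 1.0, -0.011], [-0.493, -0.008, -0.87]]
ft_force: [-25.1, 4.6, 12.4]
finger_gap: 0.0252
phi now -0.218 r 0.1469 t 23.1 F [-25.1   4.6  12.4] M [1.2 4.1 0.4] gap 0.0252 turn [-0.6 -0.5 -0.1] pos [0.514 0.127 0.2  ]
knob px [292.1 162.6] n 47 angle 0.833 len mm 78.4
red 1103 z med 34.69 xy [ 0.55  -0.108]
red 653 z med 92.28 xy [0.631 0.055]
red 91 z med 92.25 xy [0.622 0.16 ]
lid 339 83.96
```

```bash
python3 -m crank '[[[-0.5,-0.3,0],[-2,4,1],-1],[[-1,-0.5,0],[-3,8,2],-1]]' 25; python3 - <<'E'
from h import *
from plant import bot
arc([]);pawl(-.25);plate()
c=bot.read_camera("side"); cv2.imwrite("pics/s16.png",cv2.resize(cv2.convertScaleAbs(c["color"][150:285,240:420,::-1],alpha=1.5),None,fx=4.4,fy=4.4,interpolation=cv2.INTER_CUBIC))
E
```

```text
time_s: 23.4
ee_pos: [0.517, 0.1363, 0.2001]
orientation: [[-0.866, -0.004, 0.5], [0.001, 1.0, 0.009], [-0.5, 0.008, -0.866]]
ft_force: [-14.6, -0.0, 13.7]
finger_gap: 0.0252
phi now -0.285 r 0.1462 t 23.4 F [-14.6  -0.   13.7] M [-0.5  1.7 -0.2] gap 0.0252 turn [ 0.5  0.  -0.1] pos [0.517 0.136 0.2  ]
knob px [293.1 161.5] n 46 angle 0.788 len mm 78.3
red 1157 z med 34.99 xy [ 0.55  -0.108]
red 721 z med 92.4 xy [0.631 0.057]
lid 366 83.79
```

View pics/s16.png

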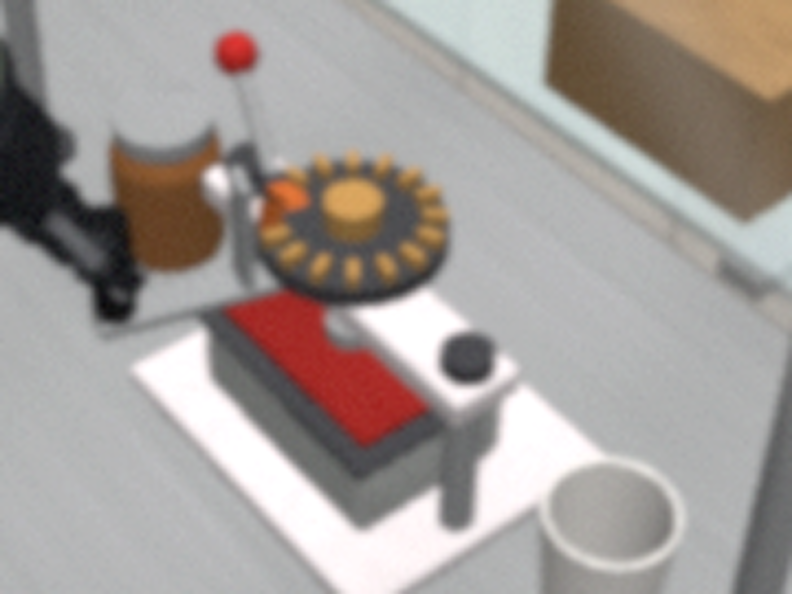

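```bash
python3 -m crank '[[[0,0,0],[-1,3,1],-1],[[0,0,0],[-2,5,1],-1]]' 25; python3 -c "
from h import *
arc([]);pawl(-.32);plate()"
```

```text
time_s: 23.75
ee_pos: [0.5189, 0.1411, 0.2001]
orientation: [[-0.866, -0.004, 0.5], [0.0, 1.0, 0.008], [-0.5, 0.007, -0.866]]
ft_force: [-10.8, -7.8, 2.5]
finger_gap: 0.0249
phi now -0.32 r 0.1458 t 23.75 F [-10.8  -7.8   2.5] M [-1.7  2.3 -1.1] gap 0.0249 turn [ 0.5 -0.  -0. ] pos [0.519 0.141 0.2  ]
knob px [293.8 161.1] n 46 angle 0.867 len mm 77.9
red 1132 z med 34.93 xy [ 0.55  -0.106]
red 747 z med 92.31 xy [0.63  0.059]
lid 351 83.94
```

```bash
python3 -m crank '[[[0,0,0],[-2,3,1],-1],[[0,0,0],[-3,5,2],-1]]' 25; python3 -c "
from h import *
arc([]);pawl(-.36);plate()"
```

```text
time_s: 24.05
ee_pos: [0.5211, 0.1452, 0.1998]
orientation: [[-0.867, -0.003, 0.498], [-0.0, 1.0, 0.006], [-0.498, 0.005, -0.867]]
ft_force: [-28.0, -14.5, 25.2]
finger_gap: 0.0255
phi now -0.352 r 0.1451 t 24.05 F [-28.  -14.5  25.2] M [-2.7  3.  -1.5] gap 0.0255 turn [ 0.3 -0.1  0. ] pos [0.521 0.145 0.2  ]
knob px [294.2 160.5] n 47 angle 0.909 len mm 78.7
red 1136 z med 35.88 xy [ 0.551 -0.108]
red 761 z med 92.34 xy [0.63  0.059]
lid 405 83.92
```

The handle is now stiff (about 23 N tangential, plate still at 92.3 mm, pawl left at ~0.87). I'm backing off slightly, releasing and retreating.

```bash
python3 -m crank '[[[0,0,0],[1,-4,-1],-1],[[0,0,0],[2,-7,-2],-1],[[0,0,0],[2,-7,-2],-1]]' 25; python3 -c "
from h import *
arc([]);pawl(-.3)"; python3 -m crank '[[[0,0,0],[0,0,0],1],[[0,0,0],[0,0,0],1],[[0,0,0],[0,0,0],1],[[0,0,0],[0,0,0],1],[[0,0,0],[0,0,0],1]]' 25; python3 -m crank '[[[0,0,0],[0,0,-30],1],[[0,0,0],[0,0,-70],1],[[0,0,0],[0,0,-115],1],[[0,0,0],[0,0,-150],1],[[0,0,0],[0,0,-150],1]]' 25; python3 - <<'E'
from h import *
from plant import bot
arc([]);pawl(-.3);plate()
c=bot.read_camera("side"); cv2.imwrite("pics/s17.png",cv2.resize(cv2.convertScaleAbs(c["color"][140:300,240:420,::-1],alpha=1.5),None,fx=3.7,fy=3.7,interpolation=cv2.INTER_CUBIC))
c=bot.read_camera("wrist"); cv2.imwrite("pics/w17.png",c["color"][:,:,::-1])
E
```

```text
time_s: 24.45
ee_pos: [0.5181, 0.138, 0.2]
orientation: [[-0.868, -0.004, 0.497], [-0.001, 1.0, 0.006], [-0.497, 0.005, -0.867]]
ft_force: [0.1, -1.0, -11.8]
finger_gap: 0.0253
phi now -0.298 r 0.1456 t 24.45 F [  0.1  -1.  -11.8] M [-0.5  1.7  0.2] gap 0.0253 turn [ 0.4 -0.2  0. ] pos [0.518 0.138 0.2  ]
knob px [293.3 161.4] n 48 angle 0.88 len mm 78.3
time_s: 25.0
ee_pos: [0.5182, 0.1382, 0.2002]
orientation: [[-0.867, -0.004, 0.498], [-0.001, 1.0, 0.006], [-0.498, 0.005, -0.867]]
ft_force: [0.3, 0.2, 0.8]
finger_gap: 0.0854
time_s: 25.5
ee_pos: [0.4423, 0.1381, 0.3337]
orientation: [[-0.865, -0.005, 0.501], [-0.0, 1.0, 0.008], [-0.501, 0.007, -0.865]]
ft_force: [1.1, -0.6, 0.3]
finger_gap: 0.0855
phi now -0.197 r 0.2193 t 25.5 F [ 1.1 -0.6  0.3] M [-0.   0.5  0. ] gap 0.0855 turn [0.5 0.1 0. ] pos [0.442 0.138 0.334]
knob px [293.3 161.4] n 47 angle 0.887 len mm 78.2
red 172 z med 35.69 xy [ 0.531 -0.101]
red 140 z med 34.27 xy [ 0.601 -0.122]
red 305 z med 92.23 xy [0.628 0.058]
lid 166 83.74
```

View pics/s17.png

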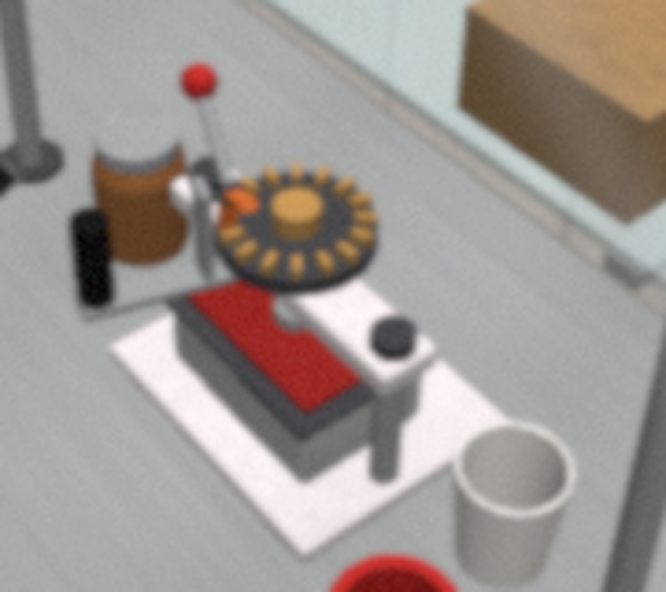

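View pics/w17.png

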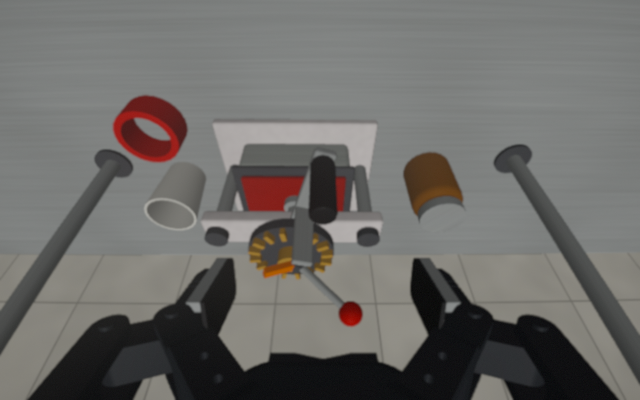

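```bash
python3 -c "
from plant import bot
bot.hand_in()"
```

```text
the job is handed in; nothing more can be done
```

The mould is clamped and the job is handed in, at about 25.6 s on the robot's clock. I tipped the pawl to the left, swung the handle until it went stiff, let go and backed the arm clear.

**Mid-run fault:** during the first tightening, near the stiff point, the pawl flipped back to the right without my noticing at first. The next return swing then raised the plate about 2 mm. I let go, tipped the pawl left again and tightened a second time in small steps. The gripper also hit the handle's right-hand end stop once, with about 40 N at the wrist.

**Last checks**
- **Plate:** its top measured 92.2–92.4 mm against 83.7–84.0 mm for the lid, so about 8.4 mm where an 8 mm plate hard down should give 8.0. I put the extra 0.4 mm down to depth error, because the reading stayed the same over the last 0.45 rad of swing.
- **Pawl and stiffness:** in the second tightening the pawl seems to have slipped past one tooth once the plate was down. It stayed on the left, and the next tooth caught stiff: about 23 N at the grip with the plate not moving. After release it leaned left at about 0.88 rad.
- **Surroundings:** the jar, tape roll and cup look undisturbed and upright in the last pictures. I saw no sign of contact with the shelf. The wrist force was near zero with the gripper open and away from everything.

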